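# Clear the car-body mould and close it for the next pour

### The job

Get the mould ready for the next pour: take every car-body casting out of the lower half and push it in through the flap of the dust box, so that all of them end up inside and the flap hangs shut. Then lower the upper half gently over the locating pins until it rests flush, and last of all set the pouring cup fully home in its pour hole. Leave the other things on the bench where they are.

Things in the scene. Friction and masses are not known exactly. Their poses are not given: they have to be found in the camera images.
- mould: Lower mould half, fixed block of tan tooling board 250 (x) x 190 x 40 mm; its x points away from the robot within 12 degrees. Origin at the centre of its underside, on the bench. The flat top is the parting face, with four pockets 10 mm deep, 94 (x) x 42 mm, centred at x = +-57.5, y = +-44 mm, and three locating pins.
- mould_face (a point): Centre of the lower half's parting face, 40 mm above the bench; axes as the mould's. Three fixed steel locating pins of 12 mm diameter stand 30 mm above it (the top 10 mm tapers to 4 mm) at (x, y) = (-110, 80), (110, 80) and (-110, -80) mm; the fourth corner has none.
- upper_half: Upper mould half, loose plate of the same tan board, 250 (x) x 190 x 32 mm, about 0.7 kg, face down on the bench at the left, yaw within 18 degrees. Origin at the centre of its underside. Three through holes of 14 mm diameter match the pins: (-110, 80), (110, 80), (-110, -80) mm; fits one way round only. Seated flush, its origin lies on mould_face. Hollows in the underside clear the pockets.
- handle (a point): Middle of the upper half's dark steel bridge handle, centred on its top: a bar 90 mm long (x), 16 mm wide (y), 16 mm high, posts under its ends. This point is 60 mm above the plate's underside, 28 mm above its top face. The plate hangs balanced when gripped here across the 16 mm.
- pour_hole (a point): Centre of the mouth of the round pour hole in the upper half's top face: 35 mm diameter, through the plate, at x = +85, y = 0 mm of the plate and 32 mm above its underside.
- pouring_cup: Loose open-topped aluminium cup, 52 mm diameter, standing on a spigot 32 mm in diameter and 12 mm long (end tapered to 27 mm); 52 mm high in all, 0.1 kg. Origin at the centre of the spigot's end, z up. Seated, its shoulder (12 mm up) rests on the upper half's top face, the spigot in the pour hole.
- dust_box: Fixed grey steel dust box with a clear cover, at the right. Origin on the bench below the flap; x points into the box, away from the robot within 7 degrees; y left. The slick floor slopes to the right. Inlet at x = 0, 124 mm wide, from the sill to 198 mm above the bench; top bar and cover 210 mm, knobs on the cover (x over 110 mm) 224 mm. Inside from x = 0 to 325, y = +-105 mm; closed but for the inlet.
- sill (a point): Centre of the level sill's top, 150 mm above the bench, 70 mm before the flap; axes as the box's. The sill is 110 mm long (x = -55 to 55 mm from here), 140 mm wide between curbs 8 mm high. From its inner edge, 15 mm before the flap, a slick chute falls at 35 degrees into the box: a thing whose middle is well past that edge tips and slides in by itself.
- flap (a joint): Light aluminium flap in the dust box's inlet, 116 mm wide, hinged along its top edge 196 mm above the bench; 0 rad hanging shut, grows to 1.45 as a part pushes it inwards; it does not open outwards. Falls shut by its own weight (30 g).
- casting1: Casting: solid model car body, pale grey resin, 90 mm long (x), 38 mm wide, 30 mm high, about 0.12 kg, upright sides; the cabin (x = -36 to +20 mm) is the full 30 mm high, bonnet and boot 17 mm. Origin at the centre of its underside. Sits loosely in the lower half's pocket at x = -57.5, y = -44 mm, 20 mm proud of the parting face; may be absent (three or four are there).
- casting2: Casting: solid model car body, pale grey resin, 90 mm long (x), 38 mm wide, 30 mm high, about 0.12 kg, upright sides; the cabin (x = -36 to +20 mm) is the full 30 mm high, bonnet and boot 17 mm. Origin at the centre of its underside. Sits loosely in the lower half's pocket at x = -57.5, y = +44 mm, 20 mm proud of the parting face; may be absent (three or four are there).
- casting3: Casting: solid model car body, pale grey resin, 90 mm long (x), 38 mm wide, 30 mm high, about 0.12 kg, upright sides; the cabin (x = -36 to +20 mm) is the full 30 mm high, bonnet and boot 17 mm. Origin at the centre of its underside. Sits loosely in the lower half's pocket at x = +57.5, y = -44 mm, 20 mm proud of the parting face; may be absent (three or four are there).
- casting4: Casting: solid model car body, pale grey resin, 90 mm long (x), 38 mm wide, 30 mm high, about 0.12 kg, upright sides; the cabin (x = -36 to +20 mm) is the full 30 mm high, bonnet and boot 17 mm. Origin at the centre of its underside. Sits loosely in the lower half's pocket at x = +57.5, y = +44 mm, 20 mm proud of the parting face; may be absent (three or four are there).
Not all that is in view belongs to the job. What is shaped like the pouring_cup but blue or green is not meant. Leave any red look-alike of the casting1 alone.

How it is judged (in metres and radians):
On the way, in this order (a step that is already met when the one before it is completed fails the run):
1. all castings are inside the dust box and its flap hangs shut (x of casting1 in the frame of dust_box between 0.035 and 0.33 m and y of casting1 in the frame of dust_box between -0.11 and 0.11 m and z of casting1 in the frame of dust_box between -0.01 and 0.19 m and x of casting2 in the frame of dust_box between 0.035 and 0.33 m and y of casting2 in the frame of dust_box between -0.11 and 0.11 m and z of casting2 in the frame of dust_box between -0.01 and 0.19 m and x of casting3 in the frame of dust_box between 0.035 and 0.33 m and y of casting3 in the frame of dust_box between -0.11 and 0.11 m and z of casting3 in the frame of dust_box between -0.01 and 0.19 m and x of casting4 in the frame of dust_box between 0.035 and 0.33 m and y of casting4 in the frame of dust_box between -0.11 and 0.11 m and z of casting4 in the frame of dust_box between -0.01 and 0.19 m and value of joint flap below 0.12 rad), for 0.2 s.
2. the upper half lies flush on the lower half, over the pins (horizontal distance between upper_half and mould_face below 0.004 m and z of upper_half in the frame of mould_face between -0.004 and 0.0025 m and angle between the x axis of upper_half and the x axis of mould, either way round below 0.04 rad and angle between upper_half's own z axis and vertical below 0.02 rad), for 0.2 s.
3. the pouring cup is fully home in the pour hole (horizontal distance between pouring_cup and pour_hole below 0.005 m and z of pouring_cup in the frame of pour_hole between -0.016 and -0.009 m and angle between pouring_cup's own z axis and vertical below 0.08 rad), for 0.2 s.
At the end, for the whole second after the job is handed in: Every casting is inside the dust box, over 35 mm past the flap; flap within 0.12 rad of shut; upper half within 4 mm and 0.04 rad of the lower, under 2.5 mm off its face; cup upright, within 5 mm of the hole's centre, 9 mm deep or more; all at rest (all of step 1 and all of step 2 and all of step 3 and linear speed of each of casting1, casting2, casting3, casting4, upper_half, pouring_cup below 0.02 m/s); the robot touches nothing.
It fails at once if the upper half is dropped or rammed onto the lower half (over 90 N) (contact force between upper_half and mould above 90 N).
It fails at once if another thing on the bench is moved more than 40 mm (distance of any of sanding_block, rasp, paint_brush, tape_roll, hardener, wax_can, scraper from where it was at the start of the episode above 0.04 m).
Of casting1, casting2, casting3, casting4 only 3 to 4 are there at a start; the rules pass over those that are not, and their reading is None.
At some moment in a run one of upper_half, casting1, casting2, casting3, casting4 may be knocked a few centimetres aside while the robot is not near it.
It also fails if it takes over 208 s, if anything falls off the work surface, if the arm or the gripper's body presses on something with over 40 N, if the wrist force passes 120 N, or if a joint passes its speed limit or range.

### The arm

A 6-joint arm with a two-finger parallel gripper is mounted at the origin on the work surface. World frame = base frame: x ahead of the robot, y to its left, z up, the work surface at z = 0. Lengths are in m, angles in degrees, forces in N, time in s.
With the tool pointing down it reaches from about 0.375 to 0.9 m from the base axis. Payload 3.1 kg.
Tool frame: the origin (TCP) lies on the centre line of the jaws, within the pads' length; the fingertips stand 25 mm ahead of it and the grasp point (between the pads) lies 6 mm ahead of it; z points along the fingers, y is the line along which they close (so a half turn about z gives the same grasp; the last joint's range is limited). The gripper opens to 87 mm and grips with 3 to 60 N. Pads are 19 mm wide; open, the fingers measure 117 mm over their backs; the gripper's body (75 mm by 190 mm) begins 51 mm behind the grasp point.
Start: joints at [-10.227, 30.224, 82.088, -0, 67.689, -10.227], TCP at [0.625, 0, 0.248] pointing down, gripper open.
Joint ranges: [-176.69, 176.69], [-43.24, 126.21], [12.49, 139.97], [-82, 262], [0, 151.66], [-163.58, 163.58]. Speed limits (degrees/s): [159.86, 159.86, 180, 180, 180, 180].

### API

Orientations are given as a 3x3 rotation matrix whose columns are the frame's x, y, z axes.
In Python, from rig import * gives the robot as it stands.
- The arm moves only by the tool step_arm, never from a script. Its argument "steps" is a list of rows, each a list of 7 numbers: the shift along the tool's x, y, z normalised to -1 to 1, where 1 is 0.3 m, then the turn, a rotation vector about the tool's x, y, z normalised to -1 to 1, where 1 is 45 degrees, then the gripper's target within -1 to 1 (shut at 1, half-way at 0, fully open at -1). A call has 1 to 8 rows; each row is the pose to reach, as a shift and turn from the pose commanded when the call began, along the tool's axes at that moment; what a row does not reach only later rows make up. A row lasts 1/12 s, in which the tool goes at most 41.7 mm and 7.16 degrees, less where a joint would pass 70% of its speed; a pose out of reach is approached as far as the arm can. A call with a number of a shift or a turn outside -1 to 1 is refused whole. A call with a gripper value outside its range is refused whole. The fingers move at their own pace and stop on an object; the grip force is fixed at half the most. Time passes only in rows, so rows that repeat a pose let the fingers close. It gives the time, the measured TCP pose, the force, the opening and the grip force at its end, in the units of the state.
- read_state(): the state, without advancing time (a new reading comes with each control period).
- capture(name): name is "scene" or "side" or "wrist"; returns a dict with "image" (480x640x3 uint8, red, green, blue), "vertical_fov" (degrees; the focal length in pixels is half the picture's height over the tangent of half this angle, whatever the lens; pixels are square), "cx", "cy" (the principal point, pixels), "world_from_camera" (4x4, takes a point from camera to world coordinates); the wrist camera has in their place "T_tool_cam" (4x4, takes a point from camera to tool coordinates, whose origin is the TCP and whose axes are the flange's). Camera axes: x right, y down, z forward; pixel columns grow to the right and rows downward; lengths in m; the calibration is good to about 2 mm. A picture is of the moment at which its call begins: read the wrist's pose just before it. There is no depth.
- hand_in(): hands the job in; it is judged then, once.
The state is a dict: "time_s": time; "joint_positions": joint angles; "qvel": joint speeds; "tau": joint torques, N m; "position": TCP position; "tcp_rot": TCP orientation; "force": force on the tool from outside, world axes, zero at the start; "moment": the same for the moment, N m; "opening": opening from 0.0 (shut) to 1.0 (fully open); "grasp_force": force on a finger pad.
Only numpy, scipy, OpenCV 4.12 (cv2) and the standard library are available. Lean on these libraries where they do the work, as an engineer would, in place of code of your own. Each camera call takes 0.05 s, during which the arm holds its last target. There are 200 camera calls.

## Working session

There is one attempt and no reset: what is moved stays moved. The work goes in short steps, Python scripts to look and compute and a tool call to move; the robot and the scene stay as the last step left them, time stands still between calls to the robot, and variables do not carry over. Pictures are saved under pics/ and viewed, at most 14 in all, crops included, and the job is handed in when it is done.

Besides the shell and the picture viewer there is one more tool, called as name(argument=value, ...) on one line, values as JSON. step_arm: Moves the arm, as the interface text tells. Scaled input: -1 to 1 covers 0.3 m each way for a shift and 45 degrees each way for a turn. Its arguments: {"type":"object","properties":{"steps":{"type":"array"}},"required":["steps"]}

```bash
ls; mkdir -p pics; python3 - <<'E'
from rig import *
import cv2
print(read_state())
for n in ("scene","side","wrist"):
    c=capture(n); cv2.imwrite(f"pics/{n}0.png",c["image"][:,:,::-1])
    print(n,{k:v for k,v in c.items() if k!="image"})
E
```

```text
pics
{'time_s': 0.0, 'joint_positions': array([-1.02276891e+01,  3.02772410e+01,  8.21557267e+01, -9.69612550e-05,
        6.76878375e+01, -1.02267541e+01]), 'qvel': array([-0.08272604,  0.07647563, -0.01879365,  0.024099  ,  0.06881787,
       -0.05387673]), 'tau': array([-5.45745443e-04, -4.40045428e+01, -1.76593530e+01,  6.32597599e-02,
        5.83207863e-02, -1.53719384e-04]), 'position': array([6.24333590e-01, 1.44975111e-04, 2.46593722e-01]), 'tcp_rot': array([[ 1.60612814e-05,  9.99997847e-01, -2.07522302e-03],
       [ 9.99999930e-01, -1.52875951e-05,  3.72836129e-04],
       [ 3.72803601e-04, -2.07522886e-03, -9.99997777e-01]]), 'force': array([-0.47329929, -0.2618271 , -0.36690732]), 'moment': array([ 0.02781865,  0.02173502, -0.01168388]), 'grasp_force': 0.0, 'opening': 0.9975870744183982}
scene {'vertical_fov': 43.088190439733516, 'cx': 316.99612458705246, 'cy': 253.31716930553625, 'world_from_camera': array([[ 0.78571356,  0.49570403, -0.37004285,  1.11180988],
       [ 0.61854654, -0.6367137 ,  0.46043006, -0.6177977 ],
       [-0.00737431, -0.59065487, -0.8068906 ,  1
[... 184 characters left out ...]
era': array([[ 0.99251499, -0.10163734,  0.06770403,  0.51329839],
       [-0.12031621, -0.71879896,  0.68472773, -0.72016316],
       [-0.02092832, -0.68774843, -0.72564737,  0.92391319],
       [ 0.        ,  0.        ,  0.        ,  1.        ]])}
wrist {'vertical_fov': 67.92674125394049, 'cx': 316.2463965181715, 'cy': 242.75360848428298, 'T_tool_cam': array([[-1.35577063e-03, -9.54473533e-01, -2.98292535e-01,
         8.24277442e-02],
       [ 9.99998457e-01, -9.60948478e-04, -1.47026357e-03,
         8.93626899e-04],
       [ 1.11668391e-03, -2.98294068e-01,  9.54473364e-01,
        -1.37560737e-01],
       [ 0.00000000e+00,  0.00000000e+00,  0.00000000e+00,
         1.00000000e+00]])}
```

View pics/scene0.png

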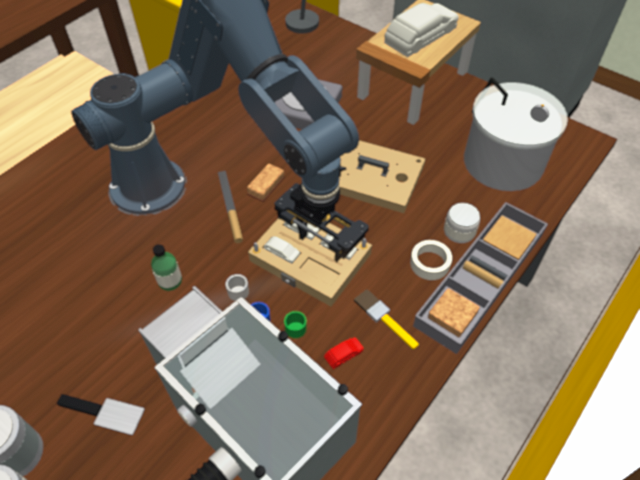

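View pics/side0.png

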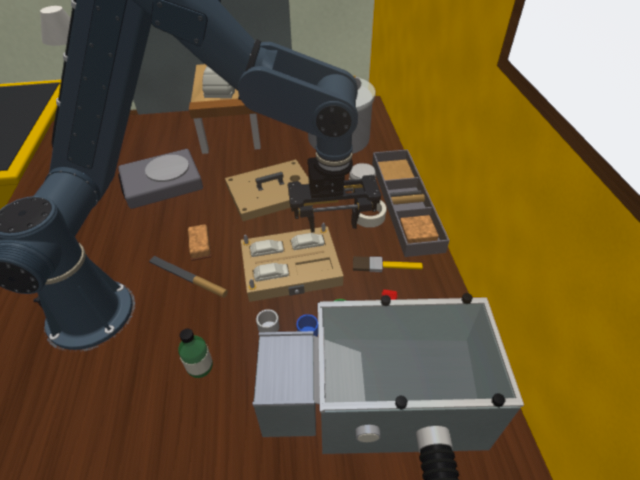

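View pics/wrist0.png

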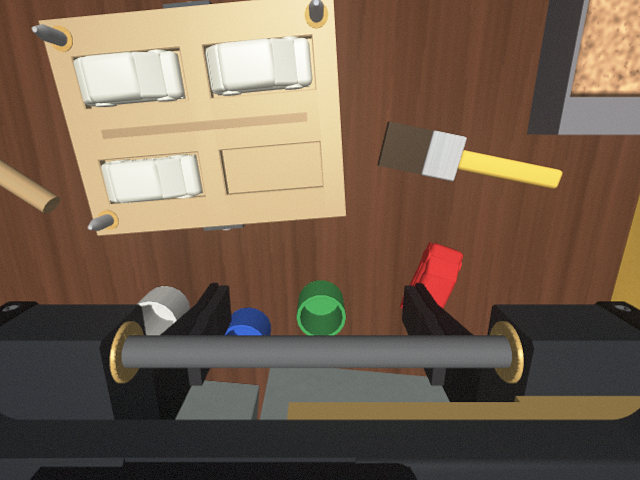

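The scene shows the mould under the gripper with three castings (pocket 3 is empty, wrist ≈(272,168)). The upper half is behind it (scene ≈(380,175)). The grey cup is at wrist (162,305), beside the blue and green ones. The dust box is at the right, with its sill at side ≈(287,370).

```bash
cat > h.py <<'E'
from rig import *
import cv2, numpy as np
def snap(n,save=None):
    s=read_state(); c=capture(n); im=c["image"]
    if n=="wrist":
        T=np.eye(4); T[:3,:3]=s["tcp_rot"]; T[:3,3]=s["position"]; W=T@c["T_tool_cam"]
    else: W=c["world_from_camera"]
    f=240/np.tan(np.radians(c["vertical_fov"])/2)
    if save: cv2.imwrite("pics/"+save,im[:,:,::-1])
    return dict(im=im,W=W,f=f,cx=c["cx"],cy=c["cy"])
def ray(c,p,z):
    p=np.atleast_2d(np.asarray(p,float)); d=np.c_[(p[:,0]-c["cx"])/c["f"],(p[:,1]-c["cy"])/c["f"],np.ones(len(p))]@c["W"][:3,:3].T
    o=c["W"][:3,3]; return (o+d*((z-o[2])/d[:,2])[:,None])[:,:2]
def proj(c,P):
    P=np.atleast_2d(np.asarray(P,float)); q=(P-c["W"][:3,3])@c["W"][:3,:3]
    return np.c_[q[:,0]/q[:,2]*c["f"]+c["cx"],q[:,1]/q[:,2]*c["f"]+c["cy"]]
def fit(L,W):  # planar pose: local pts -> world; x,y,yaw deg, rms
    L=np.asarray(L,float);W=np.asarray(W,float);a=L-L.mean(0);b=W-W.mean(0)
    th=np.arctan2((a[:,0]*b[:,1]-a[:,1]*b[:,0]).sum(),(a*b).sum());c,s=np.cos(th),np.sin(th);R=np.array([[c,-s],[s,c]])
    t=W.mean(0)-R@L.mean(0);return t,np.degrees(th),np.sqrt((((L@R.T+t)-W)**2).sum(1).mean())
E
python3 - <<'E'
from h import *
np.set_printoptions(precision=4,suppress=True)
w=snap("wrist")
# mould: empty pocket rim corners + edge corners on z=.04
print("mould corners",fit([[-.125,.095],[.125,-.095],[-.125,-.095]],ray(w,[[40,22],[345,215],[100,235]],.04)))
print("pocket3",ray(w,[[222,150],[320,142],[323,187],[228,193]],.04))
print("cup bottom-ish",ray(w,[[162,305]],.05))
s=snap("side"); c=snap("scene")
# box rim corners z .21 : side
p=ray(s,[[319,303],[488,299],[521,406],[321,408]],.21);print("box rim side",p)
p=ray(s,[[260,333],[315,333],[315,408],[256,408]],.158);print("sill side",p)
p=ray(c,[[238,302],[359,403],[158,366]],.21);print("box rim scene",p)
p=ray(c,[[193,290],[141,331]],.158);print("sill scene",p)
p=ray(c,[[426,155],[405,208],[343,195]],.032);print("upper scene",p)
p=ray(s,[[225,178],[300,162],[315,198],[240,218]],.032);print("upper side",p)
print("handle",ray(s,[[271,180]],.06),ray(c,[[373,163]],.06))
print("cup side",ray(s,[[268,316]],.052),ray(c,[[237,283]],.052))
E
```

```text
mould corners (array([0.5221, 0.0879]), np.float64(4.765157832697893), np.float64(0.0012409487197442607))
pocket3 [[0.5363 0.0661]
 [0.6281 0.0732]
 [0.6311 0.0314]
 [0.5389 0.0256]]
cup bottom-ish [[ 0.4638 -0.0897]]
box rim side [[ 0.5661 -0.2005]
 [ 0.8994 -0.2363]
 [ 0.8693 -0.4519]
 [ 0.5429 -0.4128]]
sill side [[ 0.4425 -0.2205]
 [ 0.5527 -0.2353]
 [ 0.5345 -0.389 ]
 [ 0.4303 -0.3754]]
box rim scene [[ 0.5715 -0.2066]
 [ 0.8951 -0.2302]
 [ 0.5479 -0.4072]]
sill scene [[ 0.4466 -0.2245]
 [ 0.4333 -0.3638]]
upper scene [[0.5718 0.5593]
 [0.6342 0.3552]
 [0.4753 0.2905]]
upper side [[0.3358 0.4719]
 [0.5884 0.5233]
 [0.6167 0.3286]
 [0.3846 0.27  ]]
handle [[0.4863 0.4026]] [[0.4845 0.4162]]
cup side [[ 0.4531 -0.1067]] [[ 0.453  -0.1076]]
```

```bash
python3 - <<'E'
import cv2
im=cv2.imread("pics/wrist0.png")[0:240,30:350]
cv2.imwrite("pics/crop1.png",cv2.resize(im,None,fx=2.5,fy=2.5,interpolation=cv2.INTER_CUBIC))
E
```

```text
(no output)
```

View pics/crop1.png

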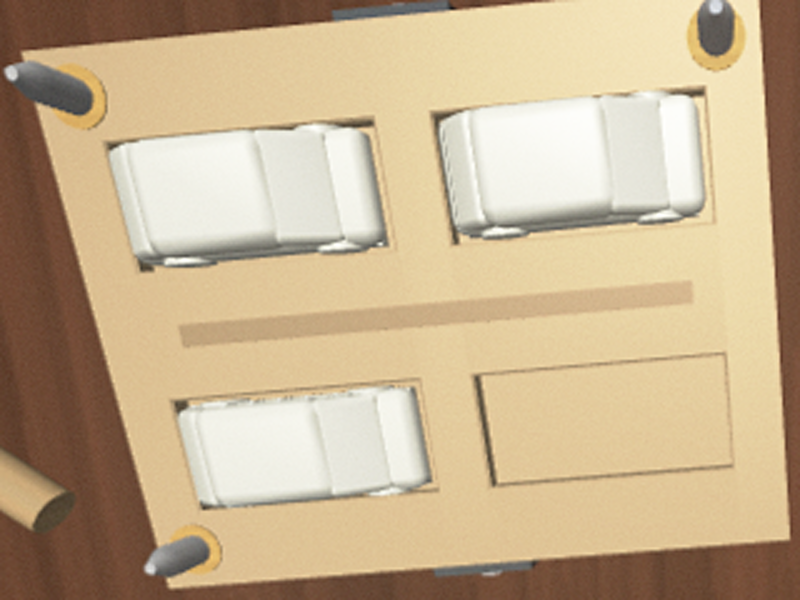

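The crop shows all three cars with the bonnet to +x (crop right) and the cabin at the rear, and no car in pocket 3. I start by moving above casting 1 and turning the jaws across it.

step_arm(steps=[[0.126,-0.588,0.16,0,0,-0.5,-0.4],[0.126,-0.588,0.16,0,0,-1,-0.4],[0.126,-0.588,0.16,0,0,-1,-0.4],[0.126,-0.588,0.16,0,0,-1,-0.4],[0.126,-0.588,0.16,0,0,-1,-0.4],[0.126,-0.588,0.16,0,0,-1,-0.4],[0.126,-0.588,0.16,0,0,-1,-0.4],[0.126,-0.588,0.16,0,0,-1,-0.4]])

```text
time_s: 0.97
position: [0.4483, 0.038, 0.1997]
tcp_rot: [[-0.708, 0.707, 0.0], [0.707, 0.708, -0.0], [-0.0, 0.0, -1.0]]
force: [0.2, -0.2, -0.5]
opening: 0.704
grasp_force: 0.0
```

step_arm(steps=[[0,0,0,0,0,-1,-0.4],[0,0,0,0,0,-1,-0.4],[0,0,0,0,0,-1,-0.4],[0,0,0,0,0,-1,-0.4],[0,0,0,0,0,-1,-0.4],[0,0,0,0,0,-1,-0.4],[0,0,0,0,0,-1,-0.4],[0,0,0,0,0,-1,-0.4]])

```text
time_s: 1.63
position: [0.4491, 0.0377, 0.1997]
tcp_rot: [[-1.0, 0.001, 0.001], [0.001, 1.0, -0.0], [-0.001, -0.0, -1.0]]
force: [0.9, 0.2, -0.9]
opening: 0.703
grasp_force: 0.0
```

```bash
cat >> h.py <<'E'
def plan(*wps):
    """wps (x,y,z,yaw of -tool x in deg); prints per call tool-axis normalised numbers, starting from measured pose"""
    s=read_state(); p=s["position"]; R=s["tcp_rot"]; yaw=np.degrees(np.arctan2(-R[1,0],-R[0,0]))
    print("t %.1f p %s yaw %.2f tilt %s open %.3f grip %.1f F %s"%(s["time_s"],p.round(4),yaw,R[:2,2].round(4),s["opening"],s["grasp_force"],s["force"].round(1)))
    for w in wps:
        w=np.array(w,float); a=np.radians(yaw+180); X=np.array([np.cos(a),np.sin(a),0]); Y=np.array([np.cos(a-np.pi/2),np.sin(a-np.pi/2),0])
        d=w[:3]-p; print(w, "->", np.round(np.array([d@X,d@Y,-d[2]])/.3,3), "turn %.3f"%(-(w[3]-yaw)/45), "rows %.1f"%max(np.linalg.norm(d)/.0417,abs(w[3]-yaw)/7.16))
        p=w[:3]; yaw=w[3]
E
python3 - <<'E'
from h import *
plan((.4485,.0377,.10,4.77),(.4485,.0377,.067,4.77),(.4485,.0377,.24,4.77),(.46,-.25,.24,-6.2))
E
```

```text
t 1.6 p [0.4491 0.0377 0.1997] yaw -0.04 tilt [ 0.0007 -0.0001] open 0.703 grip 0.0 F [ 0.9  0.2 -0.9]
[0.4485 0.0377 0.1    4.77  ] -> [ 0.002 -0.     0.332] turn -0.107 rows 2.4
[0.4485 0.0377 0.067  4.77  ] -> [0.   0.   0.11] turn -0.000 rows 0.8
[0.4485 0.0377 0.24   4.77  ] -> [ 0.     0.    -0.577] turn -0.000 rows 4.1
[ 0.46 -0.25  0.24 -6.2 ] -> [ 0.042 -0.959 -0.   ] turn 0.244 rows 6.9
```

step_arm(steps=[[0.002,0,0.16,0,0,-0.107,-0.4],[0.002,0,0.332,0,0,-0.107,-0.4],[0.002,0,0.332,0,0,-0.107,-0.4],[0.002,0,0.38,0,0,-0.107,-0.4],[0.002,0,0.442,0,0,-0.107,-0.4],[0.002,0,0.442,0,0,-0.107,-0.4]])

```text
time_s: 2.13
position: [0.4494, 0.0374, 0.0661]
tcp_rot: [[-0.997, -0.081, 0.002], [-0.081, 0.997, -0.0], [-0.002, -0.0, -1.0]]
force: [0.1, 0.7, -0.6]
opening: 0.702
grasp_force: 0.0
```

step_arm(steps=[[0,0,0,0,0,0,0.6],[0,0,0,0,0,0,0.6],[0,0,0,0,0,0,0.6],[0,0,0,0,0,0,0.6],[0,0,0,0,0,0,0.6],[0,0,0,0,0,0,0.6]])

```text
time_s: 2.63
position: [0.4481, 0.0378, 0.0671]
tcp_rot: [[-0.996, -0.084, 0.0], [-0.084, 0.996, -0.0], [-0.0, -0.0, -1.0]]
force: [0.1, 0.5, 0.3]
opening: 0.438
grasp_force: 30.0
```

step_arm(steps=[[0,0,-0.06,0,0,0,0.6],[0,0,-0.15,0,0,0,0.6],[0,0,-0.28,0,0,0,0.6],[0,0,-0.42,0,0,0,0.6],[0,0,-0.577,0,0,0,0.6],[0,0,-0.577,0,0,0,0.6],[0,0,-0.577,0,0,0,0.6]])

```text
time_s: 3.22
position: [0.4496, 0.0377, 0.2428]
tcp_rot: [[-0.996, -0.084, 0.007], [-0.084, 0.996, -0.001], [-0.007, -0.002, -1.0]]
force: [-0.8, 0.5, -1.3]
opening: 0.436
grasp_force: 30.0
```

```bash
python3 - <<'E'
from h import *
print(np.linalg.norm([.4629,-.2986]))
plan((.455,-.16,.25,0),(.4629,-.2986,.25,-5.8),(.4629,-.2986,.191,-5.8),(.5345,-.3059,.191,-5.8),(.5345,-.3059,.187,-5.8),(.5345,-.3059,.25,-5.8),(.4629,-.2986,.25,-5.8),(.4629,-.2986,.181,-5.8),(.5405,-.3065,.181,-5.8))
E
```

```text
0.5508524030990515
t 3.2 p [0.4496 0.0377 0.2428] yaw 4.82 tilt [ 0.0075 -0.0012] open 0.436 grip 30.0 F [-0.8  0.5 -1.3]
[ 0.455 -0.16   0.25   0.   ] -> [ 0.037 -0.658 -0.024] turn 0.107 rows 4.7
[ 0.4629 -0.2986  0.25   -5.8   ] -> [-0.026 -0.462 -0.   ] turn 0.129 rows 3.3
[ 0.4629 -0.2986  0.191  -5.8   ] -> [0.    0.    0.197] turn -0.000 rows 1.4
[ 0.5345 -0.3059  0.191  -5.8   ] -> [-0.24 -0.   -0.  ] turn -0.000 rows 1.7
[ 0.5345 -0.3059  0.187  -5.8   ] -> [0.    0.    0.013] turn -0.000 rows 0.1
[ 0.5345 -0.3059  0.25   -5.8   ] -> [ 0.    0.   -0.21] turn -0.000 rows 1.5
[ 0.4629 -0.2986  0.25   -5.8   ] -> [ 0.24  0.   -0.  ] turn -0.000 rows 1.7
[ 0.4629 -0.2986  0.181  -5.8   ] -> [0.   0.   0.23] turn -0.000 rows 1.7
[ 0.5405 -0.3065  0.181  -5.8   ] -> [-0.26 -0.   -0.  ] turn -0.000 rows 1.9
```

step_arm(steps=[[0.01,-0.15,-0.033,0,0,0.05,0.6],[0.02,-0.3,-0.033,0,0,0.107,0.6],[0.037,-0.45,-0.033,0,0,0.107,0.6],[0.037,-0.6,-0.033,0,0,0.107,0.6],[0.037,-0.658,-0.033,0,0,0.107,0.6],[0.037,-0.658,-0.033,0,0,0.107,0.6]])

```text
time_s: 3.72
position: [0.4541, -0.1657, 0.2479]
tcp_rot: [[-1.0, 0.005, -0.001], [0.005, 1.0, -0.002], [0.001, -0.002, -1.0]]
force: [0.3, -0.2, -1.8]
opening: 0.432
grasp_force: 30.0
```

step_arm(steps=[[-0.01,-0.12,0,0,0,0.05,0.6],[-0.02,-0.25,0,0,0,0.129,0.6],[-0.026,-0.38,0,0,0,0.129,0.6],[-0.026,-0.462,0,0,0,0.129,0.6],[-0.026,-0.462,0,0,0,0.129,0.6],[-0.026,-0.462,0.1,0,0,0.129,0.6],[-0.026,-0.462,0.1,0,0,0.129,0.6]])

```text
time_s: 4.3
position: [0.4579, -0.2951, 0.214]
tcp_rot: [[-0.995, 0.102, -0.01], [0.102, 0.995, 0.01], [0.011, 0.009, -1.0]]
force: [-1.1, 1.2, -2.8]
opening: 0.432
grasp_force: 30.0
```

```bash
python3 - <<'E'
from h import *
s=snap("side");w=snap("wrist")
cv2.imwrite("pics/a.png",np.hstack([s["im"][220:480,180:580],w["im"][::1,::1][100:360,60:460]])[:,:,::-1])
plan((.4629,-.2986,.191,-5.8),(.5345,-.3059,.191,-5.8))
E
```

```text
t 4.4 p [ 0.4596 -0.296   0.2174] yaw -5.79 tilt [-0.0055  0.0057] open 0.433 grip 30.0 F [ 0.4 -0.2 -0.7]
[ 0.4629 -0.2986  0.191  -5.8   ] -> [-0.012 -0.008  0.088] turn 0.000 rows 0.6
[ 0.5345 -0.3059  0.191  -5.8   ] -> [-0.24 -0.   -0.  ] turn -0.000 rows 1.7
```

View pics/a.png

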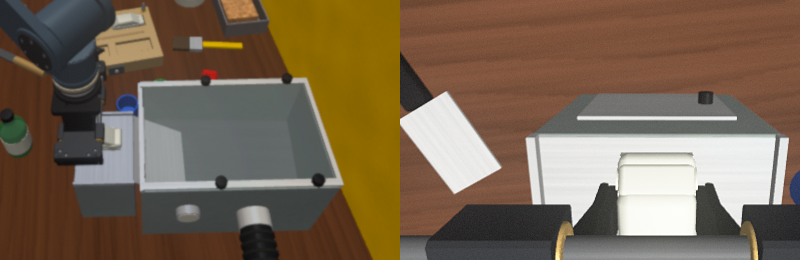

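The side view shows the car over the sill. In the wrist view it is centred between the curbs (crop columns 535–785, car at 657). I lower it and push through.

step_arm(steps=[[0,0,0.05,0,0,0,0.6],[0,0,0.1,0,0,0,0.6],[-0.08,0,0.1,0,0,0,0.6],[-0.16,0,0.1,0,0,0,0.6],[-0.24,0,0.1,0,0,0,0.6],[-0.24,0,0.1,0,0,0,0.6],[-0.24,0,0.11,0,0,0,0.6],[-0.24,0,0.11,0,0,0,0.6]])

```text
time_s: 5.07
position: [0.533, -0.3048, 0.1872]
tcp_rot: [[-0.995, 0.1, 0.0], [0.1, 0.995, 0.0], [-0.0, 0.0, -1.0]]
force: [0.0, -0.1, -1.4]
opening: 0.43
grasp_force: 30.0
```

step_arm(steps=[[0,0,0,0,0,0,-0.4],[0,0,0,0,0,0,-0.4],[0,0,0,0,0,0,-0.4],[0,0,-0.1,0,0,0,-0.4],[0,0,-0.21,0,0,0,-0.4],[0.1,0,-0.21,0,0,0,1],[0.2,0,-0.21,0,0,0,1],[0.24,0,-0.21,0,0,0,1]])

```text
time_s: 5.73
position: [0.4578, -0.2972, 0.2505]
tcp_rot: [[-0.995, 0.102, -0.003], [0.102, 0.995, 0.001], [0.003, 0.001, -1.0]]
force: [-0.0, 0.4, 0.8]
opening: 0.555
grasp_force: 0.0
```

step_arm(steps=[[0,0,0,0,0,0,1],[0,0,0.11,0,0,0,1],[0,0,0.23,0,0,0,1],[0,0,0.23,0,0,0,1]])

```text
time_s: 6.07
position: [0.4602, -0.2976, 0.1769]
tcp_rot: [[-0.995, 0.102, -0.004], [0.102, 0.995, 0.004], [0.004, 0.004, -1.0]]
force: [-0.2, -0.4, 0.7]
opening: 0.253
grasp_force: 0.0
```

```bash
python3 - <<'E'
from h import *
s=snap("side");w=snap("wrist")
cv2.imwrite("pics/b.png",np.hstack([s["im"][220:480,180:580],w["im"][::1,::1][100:360,60:460]])[:,:,::-1])
plan((.5405,-.3065,.181,-5.8))
E
```

```text
t 6.2 p [ 0.4613 -0.2983  0.1805] yaw -5.81 tilt [-0.0018  0.0019] open 0.160 grip 0.0 F [-0.5 -0.   0.6]
[ 0.5405 -0.3065  0.181  -5.8   ] -> [-0.265 -0.001 -0.002] turn -0.000 rows 1.9
```

View pics/b.png

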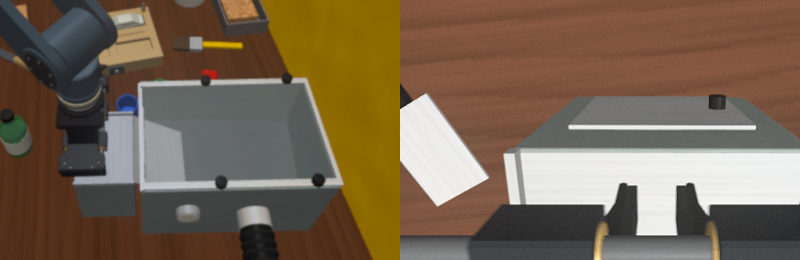

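The car does not show in the box, so it is still in the inlet under the top bar. I push it with the closed fingers.

step_arm(steps=[[0,0,0,0,0,0,1],[0,0,0,0,0,0,1],[-0.08,0,0,0,0,0,1],[-0.16,0,0,0,0,0,1],[-0.22,0,0,0,0,0,1],[-0.26,0,0,0,0,0,1],[-0.26,0,0,0,0,0,1]])

```text
time_s: 6.75
position: [0.5408, -0.3067, 0.1825]
tcp_rot: [[-0.995, 0.099, 0.002], [0.099, 0.995, -0.002], [-0.002, -0.002, -1.0]]
force: [-0.2, -0.8, -0.2]
opening: 0.003
grasp_force: 0.0
```

step_arm(steps=[[0.12,0,0,0,0,0,1],[0.2,0,-0.1,0,0,0,1],[0.25,0,-0.23,0,0,0,-0.4],[0.25,0,-0.23,0,0,0,-0.4],[0.25,0,-0.23,0,0,0,-0.4]])

```text
time_s: 7.17
position: [0.4645, -0.2997, 0.2535]
tcp_rot: [[-0.995, 0.102, 0.006], [0.102, 0.995, -0.005], [-0.006, -0.004, -1.0]]
force: [0.5, 0.5, -0.3]
opening: 0.152
grasp_force: 0.0
```

```bash
python3 - <<'E'
from h import *
s=snap("side")
cv2.imwrite("pics/c.png",np.hstack([s["im"][220:480,180:580]])[:,:,::-1])
plan((.45,-.1,.25,0),(.4412,.1254,.20,4.77),(.4412,.1254,.067,4.77),(.4412,.1254,.25,4.77),(.455,-.16,.25,0))
E
```

```text
t 7.2 p [ 0.4643 -0.2991  0.2519] yaw -5.85 tilt [ 0.0031 -0.0027] open 0.191 grip 0.0 F [ 0.6 -0.4  0.4]
[ 0.45 -0.1   0.25  0.  ] -> [0.115 0.655 0.006] turn -0.130 rows 4.8
[0.4412 0.1254 0.2    4.77  ] -> [0.029 0.751 0.167] turn -0.106 rows 5.5
[0.4412 0.1254 0.067  4.77  ] -> [0.    0.    0.443] turn -0.000 rows 3.2
[0.4412 0.1254 0.25   4.77  ] -> [ 0.    0.   -0.61] turn -0.000 rows 4.4
[ 0.455 -0.16   0.25   0.   ] -> [ 0.033 -0.952 -0.   ] turn 0.106 rows 6.9
```

View pics/c.png

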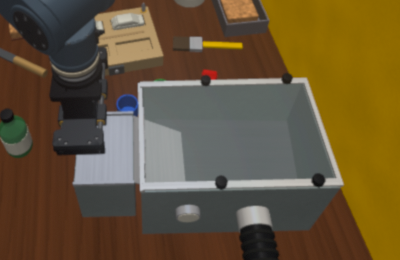

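```bash
python3 - <<'E'
from h import *
s=snap("scene");o=cv2.imread("pics/scene0.png")
a=s["im"][285:480,130:370,::-1]
cv2.imwrite("pics/d.png",cv2.resize(np.hstack([o[285:480,130:370],a]),None,fx=1.65,fy=1.65,interpolation=cv2.INTER_CUBIC))
E
```

```text
(no output)
```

View pics/d.png

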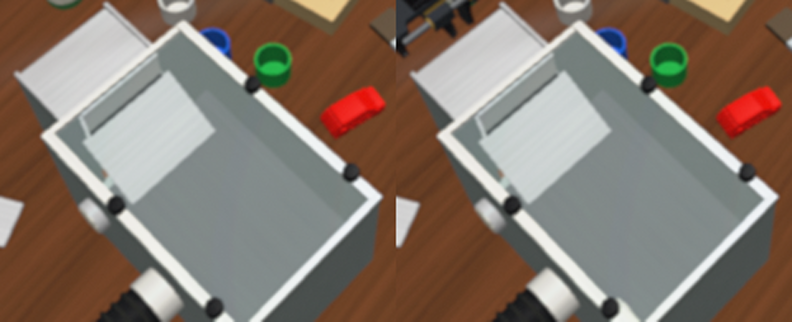

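The chute and sill are empty and the flap hangs as before, so the car slid off to the hidden right side. Next I look at the mould again for castings 2 and 4.

step_arm(steps=[[0.03,0.13,0,0,0,-0.06,-0.4],[0.06,0.26,0,0,0,-0.13,-0.4],[0.09,0.4,0,0,0,-0.13,-0.4],[0.115,0.53,0,0,0,-0.13,-0.4],[0.115,0.655,0,0,0,-0.13,-0.4],[0.115,0.655,0,0,0,-0.13,-0.4]])

```text
time_s: 7.77
position: [0.4476, -0.0929, 0.2486]
tcp_rot: [[-1.0, -0.006, -0.005], [-0.007, 1.0, 0.005], [0.005, 0.006, -1.0]]
force: [0.9, -1.0, 0.7]
opening: 0.668
grasp_force: 0.0
```

step_arm(steps=[[-0.1,0.13,-0.05,0,0,-0.05,-0.4],[-0.18,0.24,-0.1,0,0,-0.106,-0.4],[-0.25,0.36,-0.13,0,0,-0.106,-0.4],[-0.32,0.48,-0.167,0,0,-0.106,-0.4],[-0.367,0.6,-0.167,0,0,-0.106,-0.4],[-0.367,0.667,-0.167,0,0,-0.106,-0.4],[-0.367,0.667,-0.167,0,0,-0.106,-0.4],[-0.367,0.667,-0.167,0,0,-0.106,-0.4]])

```text
time_s: 8.43
position: [0.5596, 0.1019, 0.2986]
tcp_rot: [[-0.996, -0.088, -0.002], [-0.088, 0.996, -0.0], [0.002, -0.0, -1.0]]
force: [-0.9, -1.0, 0.1]
opening: 0.702
grasp_force: 0.0
```

```bash
cat >> h.py <<'E'
def whites(c,mn=300,z=.06):
    hsv=cv2.cvtColor(c["im"],cv2.COLOR_RGB2HSV); m=((hsv[...,1]<28)&(hsv[...,2]>170)).astype(np.uint8)
    m=cv2.morphologyEx(m,cv2.MORPH_OPEN,np.ones((3,3))); 
    for k in cv2.findContours(m,cv2.RETR_EXTERNAL,cv2.CHAIN_APPROX_NONE)[0]:
        if cv2.contourArea(k)>mn:
            P=ray(c,k[:,0],z)*1000; r=cv2.minAreaRect(P.astype(np.float32)); print("px",k[:,0].mean(0).round(),"rect mm",np.round(r[0],1),np.round(r[1],1),round(r[2],1))
E
python3 - <<'E'
from h import *
w=snap("wrist","e.png"); whites(w,z=.055)
plan((.4412,.1254,.20,4.77),(.4412,.1254,.067,4.77),(.4412,.1254,.25,4.77),(.455,-.16,.25,0))
E
```

```text
px [394. 387.] rect mm [780.5 221. ] [62.9 21.6] 37.5
px [346. 222.] rect mm [571.5 135.5] [85.  38.3] 5.0
px [348. 114.] rect mm [460.5 126. ] [85.8 38.5] 4.5
px [113.  85.] rect mm [ 451.4 -108.4] [50.4 50.1] 76.6
t 8.5 p [0.5594 0.1007 0.2987] yaw 4.92 tilt [-0.0026 -0.0007] open 0.700 grip 0.0 F [ 0.3 -0.2  0.6]
[0.4412 0.1254 0.2    4.77  ] -> [0.385 0.116 0.329] turn 0.003 rows 3.7
[0.4412 0.1254 0.067  4.77  ] -> [0.    0.    0.443] turn -0.000 rows 3.2
[0.4412 0.1254 0.25   4.77  ] -> [ 0.    0.   -0.61] turn -0.000 rows 4.4
[ 0.455 -0.16   0.25   0.   ] -> [ 0.033 -0.952 -0.   ] turn 0.106 rows 6.9
```

View pics/e.png

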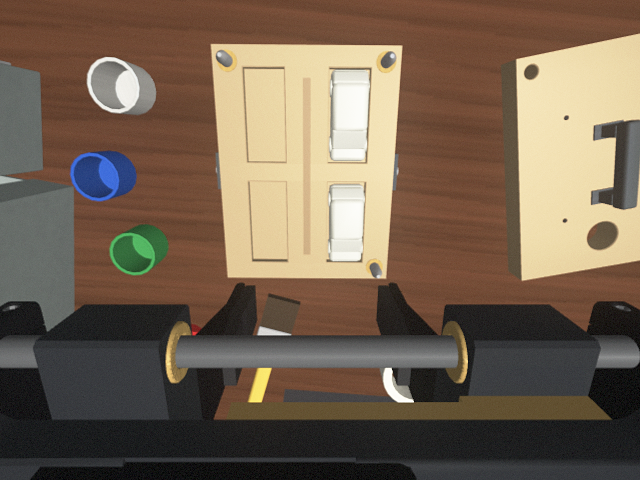

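The two castings are in their pockets at (346,222) and (348,114). The plate is at the right edge and the cup at (120,85). I fetch casting 2.

step_arm(steps=[[0.13,0.04,0.11,0,0,0,-0.4],[0.26,0.08,0.22,0,0,0,-0.4],[0.385,0.116,0.329,0,0,0,-0.4],[0.385,0.116,0.329,0,0,0,-0.4],[0.385,0.116,0.45,0,0,0,-0.4],[0.385,0.116,0.57,0,0,0,-0.4],[0.385,0.116,0.69,0,0,0,-0.4],[0.385,0.116,0.772,0,0,0,-0.4]])

```text
time_s: 9.15
position: [0.4405, 0.1238, 0.0661]
tcp_rot: [[-0.997, -0.082, -0.003], [-0.082, 0.997, -0.0], [0.003, -0.0, -1.0]]
force: [-0.3, 0.1, 0.0]
opening: 0.7
grasp_force: 0.0
```

step_arm(steps=[[0,0,0,0,0,0,-0.4],[0,0,0,0,0,0,0.6],[0,0,0,0,0,0,0.6],[0,0,0,0,0,0,0.6],[0,0,0,0,0,0,0.6],[0,0,0,0,0,0,0.6],[0,0,0,0,0,0,0.6]])

```text
time_s: 9.73
position: [0.4418, 0.1252, 0.0687]
tcp_rot: [[-0.996, -0.084, 0.0], [-0.084, 0.996, -0.0], [-0.0, -0.0, -1.0]]
force: [0.7, -0.4, 1.0]
opening: 0.43
grasp_force: 30.0
```

step_arm(steps=[[0,0,-0.06,0,0,0,0.6],[0,0,-0.15,0,0,0,0.6],[0,0,-0.28,0,0,0,0.6],[0,0,-0.42,0,0,0,0.6],[0,0,-0.55,0,0,0,0.6],[0,0,-0.61,0,0,0,0.6],[0,0,-0.61,0,0,0,0.6]])

```text
time_s: 10.32
position: [0.4442, 0.1258, 0.2559]
tcp_rot: [[-0.996, -0.085, 0.011], [-0.085, 0.996, 0.0], [-0.011, -0.001, -1.0]]
force: [1.3, 0.4, -1.4]
opening: 0.436
grasp_force: 30.0
```

step_arm(steps=[[0.01,-0.12,0,0,0,0.05,0.6],[0.02,-0.25,0,0,0,0.106,0.6],[0.033,-0.38,0,0,0,0.106,0.6],[0.033,-0.5,0,0,0,0.106,0.6],[0.033,-0.63,0,0,0,0.106,0.6],[0.033,-0.76,0,0,0,0.106,0.6],[0.033,-0.88,0,0,0,0.106,0.6],[0.033,-0.952,0,0,0,0.106,0.6]])

```text
time_s: 10.98
position: [0.4554, -0.1633, 0.2499]
tcp_rot: [[-1.0, 0.001, -0.001], [0.001, 1.0, -0.0], [0.001, -0.0, -1.0]]
force: [1.3, 0.0, -1.9]
opening: 0.433
grasp_force: 30.0
```

```bash
python3 - <<'E'
from h import *
plan((.4629,-.2986,.25,-5.8))
E
```

```text
t 11.0 p [ 0.4554 -0.1633  0.2499] yaw -0.09 tilt [-0.0014 -0.0003] open 0.433 grip 30.0 F [ 1.3  0.  -1.9]
[ 0.4629 -0.2986  0.25   -5.8   ] -> [-0.026 -0.451 -0.   ] turn 0.127 rows 3.2
```

step_arm(steps=[[-0.01,-0.12,0,0,0,0.05,0.6],[-0.02,-0.25,0,0,0,0.127,0.6],[-0.026,-0.38,0,0,0,0.127,0.6],[-0.026,-0.456,0,0,0,0.127,0.6],[-0.026,-0.456,0,0,0,0.127,0.6],[-0.026,-0.456,0.1,0,0,0.127,0.6],[-0.026,-0.456,0.195,0,0,0.127,0.6],[-0.026,-0.456,0.195,0,0,0.127,0.6]])

```text
time_s: 11.65
position: [0.4618, -0.2952, 0.1882]
tcp_rot: [[-0.995, 0.099, -0.006], [0.099, 0.995, 0.005], [0.006, 0.005, -1.0]]
force: [-0.6, 0.3, -1.7]
opening: 0.436
grasp_force: 30.0
```

step_arm(steps=[[0,0,0,0,0,0,0.6],[-0.08,0,0,0,0,0,0.6],[-0.16,0,0,0,0,0,0.6],[-0.24,0,0,0,0,0,0.6],[-0.24,0,0,0,0,0,0.6],[-0.24,0,0.009,0,0,0,0.6],[-0.24,0,0.009,0,0,0,0.6]])

```text
time_s: 12.23
position: [0.5344, -0.3026, 0.1899]
tcp_rot: [[-0.995, 0.098, -0.002], [0.098, 0.995, 0.002], [0.002, 0.001, -1.0]]
force: [-0.2, 0.8, -1.6]
opening: 0.434
grasp_force: 30.0
```

step_arm(steps=[[0,0,0,0,0,0,-0.4],[0,0,0,0,0,0,-0.4],[0,0,0,0,0,0,-0.4],[0,0,-0.1,0,0,0,-0.4],[0,0,-0.21,0,0,0,-0.4],[0.1,0,-0.21,0,0,0,1],[0.2,0,-0.21,0,0,0,1],[0.24,0,-0.21,0,0,0,1]])

```text
time_s: 12.9
position: [0.4605, -0.2957, 0.2541]
tcp_rot: [[-0.995, 0.099, -0.002], [0.099, 0.995, 0.001], [0.002, 0.0, -1.0]]
force: [-0.4, 1.0, -0.2]
opening: 0.551
grasp_force: 0.0
```

step_arm(steps=[[0,0,0,0,0,0,1],[0,0,0.11,0,0,0,1],[0,0,0.225,0,0,0,1],[0,0,0.225,0,0,0,1],[0,0,0.225,0,0,0,1],[0,0,0.225,0,0,0,1]])

```text
time_s: 13.4
position: [0.4649, -0.2976, 0.1868]
tcp_rot: [[-0.995, 0.099, 0.002], [0.099, 0.995, -0.001], [-0.002, -0.001, -1.0]]
force: [-0.1, -1.2, 0.7]
opening: 0.105
grasp_force: 0.0
```

step_arm(steps=[[-0.08,0,0,0,0,0,1],[-0.16,0,0,0,0,0,1],[-0.22,0,0,0,0,0,1],[-0.26,0,0,0,0,0,1],[-0.26,0,0,0,0,0,1],[-0.1,0,0,0,0,0,1],[0,0,-0.1,0,0,0,-0.4],[0,0,-0.23,0,0,0,-0.4]])

```text
time_s: 14.07
position: [0.4566, -0.2922, 0.2511]
tcp_rot: [[-0.995, 0.1, -0.013], [0.1, 0.995, 0.011], [0.014, 0.01, -1.0]]
force: [0.8, 0.4, -1.2]
opening: 0.089
grasp_force: 0.0
```

```bash
python3 - <<'E'
from h import *
w=snap("wrist"); s=snap("side"); o=cv2.imread("pics/side0.png")[:,:,::-1]
d=np.abs(s["im"].astype(int)-o).sum(2)[300:412,325:520]; print("box diff",(d>60).sum()); whites(s,100,.16)
plan((.45,-.1,.25,0),(.50,.1,.25,4.77),(.5558,.135,.20,4.77),(.5558,.135,.067,4.77),(.5558,.135,.25,4.77),(.48,-.12,.25,0),(.4629,-.2986,.25,-5.8))
E
```

```text
box diff 0
px [435. 435.] rect mm [ 730.9 -461.5] [24.9 29.2] 82.7
px [449. 403.] rect mm [ 771.5 -411.1] [ 11.5 146.9] 83.9
px [510. 378.] rect mm [ 901.  -370.3] [125.3  26.8] 73.0
px [288. 373.] rect mm [ 486.3 -304.8] [134.3 100.6] 83.6
px [337. 377.] rect mm [ 619.1 -291.5] [218.  131.6] 84.3
px [349. 303.] rect mm [ 633.  -172.7] [ 10.4 127.6] 82.2
px [426. 301.] rect mm [ 793.9 -189.9] [ 10.7 147. ] 83.9
px [363. 170.] rect mm [749.7 278.2] [51.4 60. ] 81.4
px [338.  91.] rect mm [751.3 752.5] [245.6 232.8] 84.1
px [218.  65.] rect mm [ 320.9 1036.2] [107.   85.6] 80.3
px [594.  75.] rect mm [1682.5  881. ] [1607.   494.8] 56.7
t 14.2 p [ 0.4659 -0.2995  0.2618] yaw -5.72 tilt [ 0.0109 -0.0107] open 0.165 grip 0.0 F [ 1.4 -1.2  0.3]
[ 0.45 -0.1   0.25  0.  ] -> [0.119 0.656 0.039] turn -0.127 rows 4.8
[0.5  0.1  0.25 4.77] -> [-0.167  0.667 -0.   ] turn -0.106 rows 4.9
[0.5558 0.135  0.2    4.77  ] -> [-0.195  0.101  0.167] turn -0.000 rows 2.0
[0.5558 0.135  0.067  4.77  ] -> [0.    0.    0.443] turn -0.000 rows 3.2
[0.5558 0.135  0.25   4.77  ] -> [ 0.    0.   -0.61] turn -0.000 rows 4.4
[ 0.48 -0.12  0.25  0.  ] -> [ 0.322 -0.826 -0.   ] turn 0.106 rows 6.4
[ 0.4629 -0.2986  0.25   -5.8   ] -> [ 0.057 -0.595 -0.   ] turn 0.129 rows 4.3
```

The box view is unchanged from the start, so the chute is clear. Casting 4 is next.

step_arm(steps=[[0.03,0.13,0,0,0,-0.06,-0.4],[0.06,0.26,0,0,0,-0.127,-0.4],[0.09,0.4,0,0,0,-0.127,-0.4],[0.119,0.53,0,0,0,-0.127,-0.4],[0.119,0.656,0,0,0,-0.127,-0.4],[0.119,0.656,0,0,0,-0.127,-0.4]])

```text
time_s: 14.67
position: [0.4474, -0.0915, 0.2555]
tcp_rot: [[-1.0, -0.006, 0.002], [-0.006, 1.0, 0.002], [-0.002, 0.002, -1.0]]
force: [0.4, -0.7, -0.3]
opening: 0.623
grasp_force: 0.0
```

step_arm(steps=[[-0.1,0.13,0,0,0,-0.05,-0.4],[-0.18,0.24,0,0,0,-0.106,-0.4],[-0.25,0.36,0,0,0,-0.106,-0.4],[-0.32,0.48,0,0,0,-0.106,-0.4],[-0.353,0.6,0,0,0,-0.106,-0.4],[-0.353,0.72,0,0,0,-0.106,-0.4],[-0.353,0.783,0,0,0,-0.106,-0.4],[-0.353,0.783,0,0,0,-0.106,-0.4]])

```text
time_s: 15.33
position: [0.5548, 0.1418, 0.2556]
tcp_rot: [[-0.996, -0.089, 0.004], [-0.089, 0.996, 0.002], [-0.005, 0.001, -1.0]]
force: [0.4, 0.4, -0.3]
opening: 0.701
grasp_force: 0.0
```

```bash
python3 - <<'E'
from h import *
w=snap("wrist","f.png"); whites(w,z=.055)
plan((.5558,.135,.067,4.77))
E
```

```text
px [371. 382.] rect mm [740.8 220.2] [20.  58.5] 60.3
px [309. 232.] rect mm [571.2 135.9] [85.3 37.6] 4.7
px [39. 77.] rect mm [ 451.6 -108.6] [49.9 50.2] 83.2
t 15.4 p [0.5547 0.1395 0.2553] yaw 5.06 tilt [ 0.0038 -0.    ] open 0.696 grip 0.0 F [ 0.1 -0.6  0. ]
[0.5558 0.135  0.067  4.77  ] -> [-0.002 -0.015  0.628] turn 0.006 rows 4.5
```

step_arm(steps=[[-0.002,-0.014,0.12,0,0,0.006,-0.4],[-0.002,-0.014,0.24,0,0,0.006,-0.4],[-0.002,-0.014,0.36,0,0,0.006,-0.4],[-0.002,-0.014,0.48,0,0,0.006,-0.4],[-0.002,-0.014,0.58,0,0,0.006,-0.4],[-0.002,-0.014,0.628,0,0,0.006,-0.4],[-0.002,-0.014,0.628,0,0,0.006,-0.4],[-0.002,-0.014,0.628,0,0,0.006,-0.4]])

```text
time_s: 16.05
position: [0.5561, 0.1316, 0.0663]
tcp_rot: [[-0.997, -0.078, 0.003], [-0.078, 0.997, -0.0], [-0.003, -0.001, -1.0]]
force: [0.4, -0.2, -0.7]
opening: 0.701
grasp_force: 0.0
```

step_arm(steps=[[0,0,0,0,0,0,0.6],[0,0,0,0,0,0,0.6],[0,0,0,0,0,0,0.6],[0,0,0,0,0,0,0.6],[0,0,0,0,0,0,0.6],[0,0,0,0,0,0,0.6]])

```text
time_s: 16.55
position: [0.5546, 0.1334, 0.0656]
tcp_rot: [[-0.997, -0.079, 0.0], [-0.079, 0.997, -0.0], [-0.0, -0.0, -1.0]]
force: [-0.4, -0.9, 1.3]
opening: 0.431
grasp_force: 29.8
```

step_arm(steps=[[0,0,-0.06,0,0,0,0.6],[0,0,-0.15,0,0,0,0.6],[0,0,-0.28,0,0,0,0.6],[0,0,-0.42,0,0,0,0.6],[0,0,-0.55,0,0,0,0.6],[0,0,-0.61,0,0,0,0.6],[0,0,-0.61,0,0,0,0.6]])

```text
time_s: 17.13
position: [0.5572, 0.1337, 0.2535]
tcp_rot: [[-0.997, -0.08, 0.011], [-0.08, 0.997, 0.0], [-0.011, -0.001, -1.0]]
force: [0.5, 0.8, -1.6]
opening: 0.433
grasp_force: 29.8
```

step_arm(steps=[[0.05,-0.11,0,0,0,0.05,0.6],[0.1,-0.22,0,0,0,0.106,0.6],[0.15,-0.34,0,0,0,0.106,0.6],[0.2,-0.46,0,0,0,0.106,0.6],[0.25,-0.58,0,0,0,0.106,0.6],[0.3,-0.7,0,0,0,0.106,0.6],[0.322,-0.826,0,0,0,0.106,0.6],[0.322,-0.826,0,0,0,0.106,0.6]])

```text
time_s: 17.8
position: [0.4769, -0.1273, 0.2469]
tcp_rot: [[-1.0, 0.01, -0.001], [0.01, 1.0, -0.003], [0.001, -0.003, -1.0]]
force: [-0.3, 0.1, -1.1]
opening: 0.435
grasp_force: 29.8
```

step_arm(steps=[[0.02,-0.12,0,0,0,0.05,0.6],[0.04,-0.25,0,0,0,0.129,0.6],[0.057,-0.38,0,0,0,0.129,0.6],[0.057,-0.5,0,0,0,0.129,0.6],[0.057,-0.595,0,0,0,0.129,0.6],[0.057,-0.595,0,0,0,0.129,0.6],[0.057,-0.595,0,0,0,0.129,0.6]])

```text
time_s: 18.38
position: [0.4593, -0.3003, 0.2464]
tcp_rot: [[-0.994, 0.108, -0.002], [0.108, 0.994, 0.003], [0.002, 0.002, -1.0]]
force: [-0.0, 1.3, -0.8]
opening: 0.437
grasp_force: 29.8
```

```bash
python3 - <<'E'
from h import *
plan((.4629,-.2986,.190,-5.8))
E
```

```text
t 18.4 p [ 0.4593 -0.3003  0.2464] yaw -6.18 tilt [-0.0022  0.0025] open 0.437 grip 29.8 F [-0.   1.3 -0.8]
[ 0.4629 -0.2986  0.19   -5.8   ] -> [-0.011  0.007  0.188] turn -0.009 rows 1.4
```

step_arm(steps=[[-0.008,0.003,0.1,0,0,-0.009,0.6],[-0.008,0.003,0.19,0,0,-0.009,0.6],[-0.008,0.003,0.197,0,0,-0.009,0.6],[-0.09,0.003,0.197,0,0,-0.009,0.6],[-0.17,0.003,0.197,0,0,-0.009,0.6],[-0.25,0.003,0.197,0,0,-0.009,0.6],[-0.25,0.003,0.197,0,0,-0.009,0.6],[-0.25,0.003,0.205,0,0,-0.009,0.6]])

```text
time_s: 19.05
position: [0.5356, -0.3052, 0.1871]
tcp_rot: [[-0.995, 0.095, -0.0], [0.095, 0.995, 0.0], [0.0, 0.0, -1.0]]
force: [-0.4, 0.6, -1.8]
opening: 0.43
grasp_force: 29.9
```

step_arm(steps=[[0,0,0,0,0,0,-0.4],[0,0,0,0,0,0,-0.4],[0,0,0,0,0,0,-0.4],[0,0,-0.1,0,0,0,-0.4],[0,0,-0.21,0,0,0,-0.4],[0.1,0,-0.21,0,0,0,1],[0.2,0,-0.21,0,0,0,1],[0.24,0,-0.21,0,0,0,1]])

```text
time_s: 19.72
position: [0.4594, -0.2983, 0.2507]
tcp_rot: [[-0.995, 0.099, -0.002], [0.099, 0.995, 0.001], [0.002, 0.001, -1.0]]
force: [-0.3, 0.5, -0.7]
opening: 0.547
grasp_force: 0.0
```

step_arm(steps=[[0,0,0,0,0,0,1],[0,0,0.11,0,0,0,1],[0,0,0.225,0,0,0,1],[0,0,0.225,0,0,0,1],[0,0,0.225,0,0,0,1],[0,0,0.225,0,0,0,1]])

```text
time_s: 20.22
position: [0.464, -0.3004, 0.1834]
tcp_rot: [[-0.995, 0.098, 0.001], [0.098, 0.995, -0.001], [-0.002, -0.001, -1.0]]
force: [0.7, -0.1, 0.3]
opening: 0.096
grasp_force: 0.0
```

step_arm(steps=[[-0.08,0,0,0,0,0,1],[-0.16,0,0,0,0,0,1],[-0.22,0,0,0,0,0,1],[-0.26,0,0,0,0,0,1],[-0.26,0,0,0,0,0,1],[-0.1,0,0,0,0,0,1],[0,0,-0.1,0,0,0,1],[0,0,-0.33,0,0,0,1]])

```text
time_s: 20.88
position: [0.4569, -0.2947, 0.2475]
tcp_rot: [[-0.995, 0.099, -0.014], [0.099, 0.995, 0.012], [0.015, 0.011, -1.0]]
force: [0.1, 0.3, -0.6]
opening: 0.005
grasp_force: 0.0
```

```bash
python3 - <<'E'
from h import *
s=snap("side"); o=cv2.imread("pics/side0.png")[:,:,::-1]
d=np.abs(s["im"].astype(int)-o).sum(2)[300:412,325:520]; print("box diff",(d>60).sum())
c=snap("scene"); o=cv2.imread("pics/scene0.png")[:,:,::-1]
d=np.abs(c["im"].astype(int)-o).sum(2); print("box diff scene",(d[300:480,160:340]>60).sum(),"plate",(d[150:205,360:425]>60).sum())
ys,xs=np.where(d[300:480,160:340]>60); print(xs.min()+160 if len(xs) else 0,xs.max(initial=0)+160,ys.min(initial=999)+300,ys.max(initial=0)+300)
plan((.47,-.05,.30,0),(.50,.15,.30,13),(.55,.36,.30,13))
E
```

```text
box diff 0
box diff scene 1117 plate 0
163 292 300 479
t 21.0 p [ 0.4669 -0.3025  0.2585] yaw -5.67 tilt [ 0.0108 -0.0107] open 0.005 grip 0.0 F [ 1.9 -1.6  0.7]
[ 0.47 -0.05  0.3   0.  ] -> [ 0.073  0.839 -0.138] turn -0.126 rows 6.1
[ 0.5   0.15  0.3  13.  ] -> [-0.1    0.667 -0.   ] turn -0.289 rows 4.8
[ 0.55  0.36  0.3  13.  ] -> [-0.32   0.645 -0.   ] turn -0.000 rows 5.2
```

step_arm(steps=[[0.02,0.13,0,0,0,-0.06,-0.4],[0.04,0.26,-0.05,0,0,-0.126,-0.4],[0.06,0.4,-0.06,0,0,-0.126,-0.4],[0.073,0.53,-0.06,0,0,-0.126,-0.4],[0.073,0.66,-0.06,0,0,-0.126,-0.4],[0.073,0.8,-0.06,0,0,-0.126,-0.4],[0.073,0.839,-0.06,0,0,-0.126,-0.4]])

```text
time_s: 21.57
position: [0.4681, -0.0424, 0.2707]
tcp_rot: [[-1.0, -0.005, 0.004], [-0.005, 1.0, 0.001], [-0.004, 0.001, -1.0]]
force: [0.3, -0.3, -0.3]
opening: 0.451
grasp_force: 0.0
```

step_arm(steps=[[-0.02,0.13,0,0,0,-0.14,-0.4],[-0.04,0.26,0,0,0,-0.289,-0.4],[-0.06,0.4,0,0,0,-0.289,-0.4],[-0.1,0.53,0,0,0,-0.289,-0.4],[-0.1,0.667,0,0,0,-0.289,-0.4],[-0.1,0.667,0,0,0,-0.289,-0.4]])

```text
time_s: 22.07
position: [0.4987, 0.16, 0.2708]
tcp_rot: [[-0.973, -0.233, 0.006], [-0.233, 0.973, 0.004], [-0.007, 0.003, -1.0]]
force: [-0.6, -0.2, -0.6]
opening: 0.695
grasp_force: 0.0
```

step_arm(steps=[[-0.08,0.1,0,0,0,0,-0.4],[-0.14,0.22,0,0,0,0,-0.4],[-0.2,0.34,0,0,0,0,-0.4],[-0.26,0.46,0,0,0,0,-0.4],[-0.32,0.58,0,0,0,0,-0.4],[-0.32,0.66,0,0,0,0,-0.4],[-0.32,0.66,0,0,0,0,-0.4],[-0.32,0.66,0,0,0,0,-0.4]])

```text
time_s: 22.73
position: [0.5464, 0.3689, 0.2698]
tcp_rot: [[-0.974, -0.229, 0.002], [-0.229, 0.974, 0.001], [-0.002, -0.0, -1.0]]
force: [-0.6, -0.1, -0.9]
opening: 0.699
grasp_force: 0.0
```

step_arm(steps=[[0,0,0,0,0,0,-0.4],[0,0,0,0,0,0,-0.4]])

```text
time_s: 22.9
position: [0.5467, 0.3662, 0.2693]
tcp_rot: [[-0.974, -0.225, 0.001], [-0.225, 0.974, -0.0], [-0.001, -0.0, -1.0]]
force: [0.2, 0.3, -0.1]
opening: 0.696
grasp_force: 0.0
```

```bash
python3 - <<'E'
from h import *
w=snap("wrist"); c=snap("scene","scene2.png"); 
a=cv2.resize(w["im"],(400,300)); b=cv2.resize(c["im"][285:480,130:370],(400,325))
import pickle; pickle.dump(w,open("wp.pkl","wb")); cv2.imwrite("pics/wp.png",w["im"][:,:,::-1])
cv2.imwrite("pics/g.png",np.hstack([w["im"][:330],np.pad(c["im"][300:480,160:320],((0,150),(0,0),(0,0)))])[:,:,::-1])
plan()
E
```

```text
t 23.0 p [0.5468 0.3661 0.2691] yaw 12.95 tilt [ 0.0005 -0.0001] open 0.698 grip 0.0 F [ 0.3 -0.5  0.4]
```

View pics/g.png

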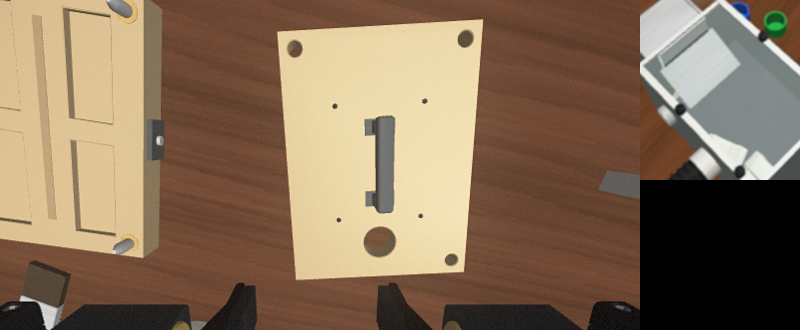

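The plate is fully in view: holes at (294,49), (466,38) and (451,260), pour hole at (380,241), handle at (384,164). At the right, the castings show inside the box at its low side.

```bash
cat >> h.py <<'E'
def quad(c,seed,lo,hi,z,L):
    """corner fit of tan face blob containing seed; hsv range; returns fit"""
    hsv=cv2.cvtColor(c["im"],cv2.COLOR_RGB2HSV); m=cv2.inRange(hsv,np.array(lo),np.array(hi)); m=cv2.morphologyEx(m,cv2.MORPH_CLOSE,np.ones((5,5)))
    ks=cv2.findContours(m,cv2.RETR_EXTERNAL,cv2.CHAIN_APPROX_NONE)[0]
    k=[k for k in ks if cv2.pointPolygonTest(k,seed,False)>0][0]
    P=ray(c,k[:,0],z); H=cv2.convexHull((P*1000).astype(np.float32)); r=cv2.minAreaRect(H); print("rect",np.round(r[0],2),np.round(r[1],1),round(r[2],2))
    return k,r
def blobc(c,px,r=16,dark=True):
    x,y=map(int,px); g=cv2.cvtColor(c["im"],cv2.COLOR_RGB2GRAY)[y-r:y+r+1,x-r:x+r+1]
    _,m=cv2.threshold(g,0,255,cv2.THRESH_BINARY_INV+cv2.THRESH_OTSU)
    k=max(cv2.findContours(m,cv2.RETR_EXTERNAL,cv2.CHAIN_APPROX_NONE)[0],key=cv2.contourArea)
    e=cv2.fitEllipse(cv2.convexHull(k)); return e[0][0]+x-r,e[0][1]+y-r,e[1]
E
python3 - <<'E'
from h import *
import pickle; w=pickle.load(open("wp.pkl","rb"))
hsv=cv2.cvtColor(w["im"],cv2.COLOR_RGB2HSV); print(hsv[100,320],hsv[200,450],hsv[30,180],hsv[120,25],hsv[200,150])
E_=[blobc(w,p) for p in [(294,49),(466,38),(451,260)]]+[blobc(w,(380,241),26)]; print(np.round([e[:2] for e in E_],1),[np.round(e[2],1) for e in E_])
L=[[-.11,-.08],[-.11,.08],[.11,.08],[.085,0]]
print(fit(L,ray(w,[e[:2] for e in E_],.032)))
quad(w,(320,100),(12,40,150),(30,140,255),.032,None)
print("handle",ray(w,[(378,116),(395,117),(394,212),(377,212)],.068).round(4))
E
```

```text
[ 22  70 236] [ 22  66 242] [ 10 129 115] [ 18  88 221] [ 19  85 135]
[[294.5  48.4]
 [465.2  38.4]
 [456.4 264.8]
 [379.3 241.4]] [array([15.1, 17.1]), array([15.2, 17.6]), array([30.8, 51.3]), array([30.2, 32.2])]
(array([0.48417758, 0.42029282]), np.float64(16.208670580229185), np.float64(0.004040743655753794))
rect [483.22 417.95] [251.1 191.1] 15.91
handle [[0.442  0.3989]
 [0.4394 0.414 ]
 [0.5231 0.438 ]
 [0.5268 0.4219]]
```

```bash
python3 - <<'E'
from h import *
import pickle; w=pickle.load(open("wp.pkl","rb"))
E_=[blobc(w,p,11) for p in [(294,49),(466,38),(451,259)]]+[blobc(w,(380,241),26)]; print(np.round([e[:2] for e in E_],1),[np.round(e[2],1) for e in E_])
L=[[-.11,-.08],[-.11,.08],[.11,.08],[.085,0]]
f=fit(L,ray(w,[e[:2] for e in E_],.032));print(f); x,y=f[0]; 
plan((x,y,.12,f[1]),(x,y,.056,f[1]),(x,y,.17,f[1]))
E
```

```text
[[294.5  48.4]
 [465.2  38.4]
 [451.  259.4]
 [379.3 241.4]] [array([15.1, 17.1]), array([15.2, 17.6]), array([12.1, 12.9]), array([30.2, 32.2])]
(array([0.48289628, 0.41819401]), np.float64(15.88677768133126), np.float64(0.00018061823509145462))
t 23.0 p [0.5468 0.3661 0.2691] yaw 12.95 tilt [ 0.0005 -0.0001] open 0.698 grip 0.0 F [ 0.3 -0.5  0.4]
[ 0.48289628  0.41819401  0.12       15.88677768] -> [0.169 0.217 0.497] turn -0.065 rows 4.1
[ 0.48289628  0.41819401  0.056      15.88677768] -> [0.    0.    0.213] turn -0.000 rows 1.5
[ 0.48289628  0.41819401  0.17       15.88677768] -> [ 0.    0.   -0.38] turn -0.000 rows 2.7
```

step_arm(steps=[[0.02,-0.12,-0.014,0,0,0,-0.4],[0.04,-0.25,-0.014,0,0,0,-0.4],[0.06,-0.38,-0.014,0,0,0,-0.4],[0.082,-0.5,-0.014,0,0,0,-0.4],[0.082,-0.565,-0.014,0,0,0,-0.4],[0.082,-0.565,-0.014,0,0,0,-0.4]])

```text
time_s: 23.5
position: [0.5616, 0.1917, 0.2731]
tcp_rot: [[-0.976, -0.22, 0.001], [-0.22, 0.976, -0.002], [-0.0, -0.002, -1.0]]
force: [-0.8, -0.4, -0.5]
opening: 0.699
grasp_force: 0.0
```

step_arm(steps=[[0.02,-0.12,-0.014,0,0,0.12,-0.4],[0.04,-0.25,-0.014,0,0,0.247,-0.4],[0.06,-0.38,-0.014,0,0,0.247,-0.4],[0.082,-0.5,-0.014,0,0,0.247,-0.4],[0.082,-0.565,-0.014,0,0,0.247,-0.4],[0.082,-0.565,-0.014,0,0,0.247,-0.4]])

```text
time_s: 24.0
position: [0.5761, 0.0221, 0.2773]
tcp_rot: [[-1.0, -0.028, 0.002], [-0.028, 1.0, -0.002], [-0.002, -0.002, -1.0]]
force: [-0.6, 0.1, 0.0]
opening: 0.701
grasp_force: 0.0
```

step_arm(steps=[[0,0,0,0,0,0,-0.4],[0,0,0,0,0,0,-0.4],[0,0,0,0,0,0,-0.4]])

```text
time_s: 24.25
position: [0.5746, 0.0277, 0.2769]
tcp_rot: [[-0.999, -0.035, -0.0], [-0.035, 0.999, 0.001], [0.0, 0.001, -1.0]]
force: [-0.1, 0.7, 0.5]
opening: 0.701
grasp_force: 0.0
```

```bash
python3 - <<'E'
from h import *
import pickle
w=snap("wrist","m.png"); pickle.dump(w,open("wm.pkl","wb")); plan()
print(proj(w,[[.522+.9965*x-.083*y,.088+.083*x+.9965*y,.07] for x,y in [(-.11,-.08),(-.11,.08),(.11,.08)]]).round())
quad(w,(320,100),(12,40,150),(30,140,255),.04,None)
s=w["im"][0:320,200:560]; cv2.imwrite("pics/m2.png",cv2.resize(s,None,fx=1.85,fy=1.85,interpolation=cv2.INTER_CUBIC)[:,:,::-1])
E
```

```text
t 24.3 p [0.5746 0.0278 0.2769] yaw 2.04 tilt [-0.0003  0.0005] open 0.697 grip 0.0 F [-0.1  0.2 -0.1]
[[289.  41.]
 [476.  30.]
 [458. 270.]]
rect [521.21  88.11] [251.3 191.1] 4.53
```

View pics/m2.png

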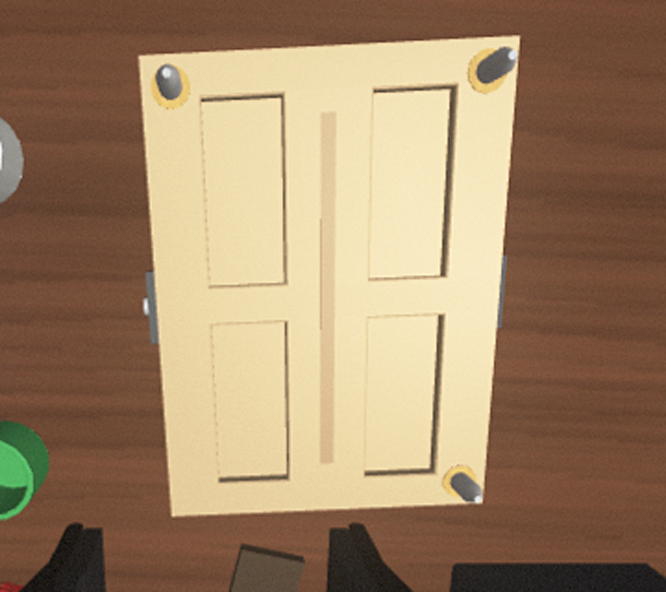

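```bash
python3 - <<'E'
from h import *
import pickle; w=pickle.load(open("wm.pkl","rb"))
L=[[-.11,-.08],[-.11,.08],[.11,.08]]
P=np.array([(166,70),(513,52),(477,497)])/1.85+[200,0]
print(fit(L,ray(w,P,.07)))
hsv=cv2.cvtColor(w["im"],cv2.COLOR_RGB2HSV); C=[]
m=cv2.inRange(hsv,np.array((15,125,140)),np.array((30,255,255)))
for px in [(292,48),(464,38),(448,262)]:
    x,y=px;r=14; s=m[y-r:y+r+1,x-r:x+r+1]; g=cv2.inRange(hsv[y-r:y+r+1,x-r:x+r+1],np.array((0,0,0)),np.array((180,80,150)))
    ys,xs=np.where(s>0); e=cv2.fitEllipse(cv2.convexHull(np.c_[xs,ys].astype(np.float32))); C.append((e[0][0]+x-r,e[0][1]+y-r)); print(C[-1],e[1],len(xs))
print(fit(L,ray(w,C,.04)))
E
```

```text
(array([0.52011748, 0.08809245]), np.float64(4.47616212224206), np.float64(0.0002076255515340342))
(291.4584093093872, 46.7874870300293) (19.575946807861328, 22.441112518310547) 121
(462.77546977996826, 37.96313285827637) (19.11143684387207, 23.00408935546875) 107
(447.7741537094116, 259.57011699676514) (14.548720359802246, 16.839561462402344) 65
(array([0.52098971, 0.08797011]), np.float64(4.592373152822866), np.float64(0.00019576608738541455))
```

```bash
python3 - <<'E'
from h import *
plan((.53,.22,.25,9),(.4829,.4182,.16,15.89),(.4829,.4182,.066,15.89),(.4829,.4182,.20,15.89),(.505,.25,.20,10),(.5211,.088,.2,4.55),(.5211,.088,.145,4.55))
E
```

```text
t 24.3 p [0.5746 0.0278 0.2769] yaw 2.04 tilt [-0.0003  0.0005] open 0.697 grip 0.0 F [-0.1  0.2 -0.1]
[0.53 0.22 0.25 9.  ] -> [0.126 0.646 0.09 ] turn -0.155 rows 4.8
[ 0.4829  0.4182  0.16   15.89  ] -> [0.052 0.677 0.3  ] turn -0.153 rows 5.3
[ 0.4829  0.4182  0.066  15.89  ] -> [0.    0.    0.313] turn -0.000 rows 2.3
[ 0.4829  0.4182  0.2    15.89  ] -> [ 0.     0.    -0.447] turn -0.000 rows 3.2
[ 0.505  0.25   0.2   10.   ] -> [ 0.083 -0.559 -0.   ] turn 0.131 rows 4.1
[0.5211 0.088  0.2    4.55  ] -> [ 0.041 -0.541 -0.   ] turn 0.121 rows 3.9
[0.5211 0.088  0.145  4.55  ] -> [0.    0.    0.183] turn -0.000 rows 1.3
```

step_arm(steps=[[0.025,0.13,0.02,0,0,-0.08,-0.4],[0.05,0.26,0.04,0,0,-0.155,-0.4],[0.08,0.39,0.07,0,0,-0.155,-0.4],[0.11,0.52,0.09,0,0,-0.155,-0.4],[0.126,0.646,0.09,0,0,-0.155,-0.4],[0.126,0.646,0.09,0,0,-0.155,-0.4]])

```text
time_s: 24.8
position: [0.5275, 0.226, 0.2495]
tcp_rot: [[-0.987, -0.163, -0.002], [-0.163, 0.987, 0.003], [0.001, 0.004, -1.0]]
force: [1.0, 0.2, -0.0]
opening: 0.7
grasp_force: 0.0
```

step_arm(steps=[[0.01,0.12,0.06,0,0,-0.08,-0.4],[0.02,0.24,0.12,0,0,-0.153,-0.4],[0.03,0.36,0.18,0,0,-0.153,-0.4],[0.04,0.48,0.24,0,0,-0.153,-0.4],[0.052,0.6,0.3,0,0,-0.153,-0.4],[0.052,0.677,0.3,0,0,-0.153,-0.4],[0.052,0.677,0.3,0,0,-0.153,-0.4],[0.052,0.677,0.3,0,0,-0.153,-0.4]])

```text
time_s: 25.47
position: [0.4826, 0.4187, 0.1595]
tcp_rot: [[-0.961, -0.276, -0.0], [-0.276, 0.961, -0.0], [0.0, -0.0, -1.0]]
force: [-0.6, 0.8, 0.7]
opening: 0.7
grasp_force: 0.0
```

step_arm(steps=[[0,0,0,0,0,0,-0.4],[0,0,0,0,0,0,-0.4],[0,0,0,0,0,0,-0.4]])

```text
time_s: 25.72
position: [0.4843, 0.4158, 0.1605]
tcp_rot: [[-0.963, -0.271, 0.001], [-0.271, 0.963, 0.0], [-0.001, -0.0, -1.0]]
force: [-0.3, -0.3, 0.0]
opening: 0.699
grasp_force: 0.0
```

```bash
python3 - <<'E'
from h import *
w=snap("wrist","n.png")
L=[[-.11,-.08],[-.11,.08]]
C,S=np.cos(np.radians(15.89)),np.sin(np.radians(15.89))
P=proj(w,[[.4829+C*x-S*y,.4182+S*x+C*y,.032] for x,y in L]); print(P.round(1))
E_=[blobc(w,p,20) for p in P]; print(np.round([e[:2] for e in E_],1)); print(fit(L,ray(w,[e[:2] for e in E_],.032)))
plan((.4829,.4182,.066,15.89))
E
```

```text
[[203.5  87.7]
 [436.   86.6]]
[[203.7  87.9]
 [435.8  86.7]]
(array([0.48298207, 0.41824959]), np.float64(15.909353084681682), np.float64(0.00010361457221625755))
t 25.8 p [0.4844 0.4158 0.1604] yaw 15.70 tilt [0.0006 0.0002] open 0.698 grip 0.0 F [ 0.4 -0.6 -0.2]
[ 0.4829  0.4182  0.066  15.89  ] -> [0.003 0.009 0.315] turn -0.004 rows 2.3
```

Plate confirmed within 0.1 mm. I grip the handle and lift.

step_arm(steps=[[0.003,0.009,0.1,0,0,-0.004,-0.4],[0.003,0.009,0.2,0,0,-0.004,-0.4],[0.003,0.009,0.27,0,0,-0.004,-0.4],[0.003,0.009,0.315,0,0,-0.004,-0.4],[0.003,0.009,0.315,0,0,-0.004,-0.4],[0.003,0.009,0.315,0,0,-0.004,-0.4],[0.003,0.009,0.315,0,0,-0.004,-0.4]])

```text
time_s: 26.35
position: [0.4834, 0.4195, 0.0667]
tcp_rot: [[-0.962, -0.275, 0.002], [-0.275, 0.962, 0.001], [-0.003, 0.001, -1.0]]
force: [0.2, -0.5, -0.5]
opening: 0.701
grasp_force: 0.0
```

step_arm(steps=[[0,0,0,0,0,0,1],[0,0,0,0,0,0,1],[0,0,0,0,0,0,1],[0,0,0,0,0,0,1],[0,0,0,0,0,0,1],[0,0,0,0,0,0,1],[0,0,0,0,0,0,1],[0,0,0,0,0,0,1]])

```text
time_s: 27.02
position: [0.4822, 0.4187, 0.0654]
tcp_rot: [[-0.961, -0.276, -0.0], [-0.276, 0.961, -0.001], [0.0, -0.001, -1.0]]
force: [-1.5, 2.2, 1.1]
opening: 0.181
grasp_force: 27.2
```

```bash
python3 - <<'E'
from h import *
plan()
E
```

```text
t 27.0 p [0.4822 0.4187 0.0654] yaw 16.01 tilt [-0.     -0.0012] open 0.181 grip 27.2 F [-1.5  2.2  1.1]
```

step_arm(steps=[[0,0,-0.02,0,0,0,1],[0,0,-0.06,0,0,0,1],[0,0,-0.13,0,0,0,1],[0,0,-0.22,0,0,0,1],[0,0,-0.32,0,0,0,1],[0,0,-0.4,0,0,0,1],[0,0,-0.447,0,0,0,1],[0,0,-0.447,0,0,0,1]])

```text
time_s: 27.68
position: [0.4835, 0.4203, 0.2036]
tcp_rot: [[-0.961, -0.275, 0.006], [-0.275, 0.961, 0.004], [-0.007, 0.002, -1.0]]
force: [1.0, 1.4, -6.8]
opening: 0.181
grasp_force: 30.0
```

step_arm(steps=[[0,0,-0.447,0,0,0,1],[0,0,0,0,0,0,1]])

```text
time_s: 27.85
position: [0.4885, 0.4237, 0.213]
tcp_rot: [[-0.961, -0.276, 0.021], [-0.276, 0.961, 0.013], [-0.024, 0.007, -1.0]]
force: [4.0, 4.8, -3.9]
opening: 0.186
grasp_force: 29.9
```

step_arm(steps=[[0,0,0,0,0,0,1],[0,0,0,0,0,0,1],[0,0,0,0,0,0,1],[0,0,0,0,0,0,1],[0,0,0,0,0,0,1],[0,0,0,0,0,0,1]])

```text
time_s: 28.35
position: [0.4825, 0.4194, 0.2001]
tcp_rot: [[-0.961, -0.275, 0.001], [-0.275, 0.961, 0.001], [-0.001, 0.0, -1.0]]
force: [-0.1, -1.2, -7.9]
opening: 0.176
grasp_force: 30.0
```

```bash
cat >> h.py <<'E'
def inhand(save=None):
    s=read_state(); p=s["position"]; R=s["tcp_rot"]; yaw=np.degrees(np.arctan2(-R[1,0],-R[0,0])); w=snap("wrist",save); L=[[-.11,-.08],[-.11,.08]]
    a=np.radians(yaw);C,S=np.cos(a),np.sin(a); z=p[2]-.0655+.032
    P=proj(w,[[p[0]+C*x-S*y,p[1]+S*x+C*y,z] for x,y in L]); E_=[blobc(w,q,24) for q in P]; print(P.round(1),np.round([e[:2] for e in E_],1),[np.round(e[2],1) for e in E_])
    f=fit(L,ray(w,[e[:2] for e in E_],z)); d=f[0]-p[:2]; print("plate",f,"in tool-yaw frame mm",np.round([C*d[0]+S*d[1],-S*d[0]+C*d[1]],4)*1000,"dyaw",f[1]-yaw)
E
python3 - <<'E'
from h import *
plan((.505,.25,.20,10),(.5211,.088,.2,4.55)); inhand("o.png")
E
```

```text
t 28.4 p [0.4825 0.4194 0.2001] yaw 15.97 tilt [0.0011 0.0007] open 0.176 grip 30.0 F [-0.1 -1.2 -7.9]
[ 0.505  0.25   0.2   10.   ] -> [ 0.083 -0.564  0.   ] turn 0.133 rows 4.1
[0.5211 0.088  0.2    4.55  ] -> [ 0.041 -0.541 -0.   ] turn 0.121 rows 3.9
[[132.2  63.3]
 [500.7  62.8]] [[140.8  70.5]
 [496.2  69.9]] [array([30.7, 35.7]), array([32.4, 37.7])]
plate (array([0.48500391, 0.42109237]), np.float64(15.994300345603747), np.float64(0.0024103546000798413)) in tool-yaw frame mm [2.8 0.9] dyaw 0.020030201262542846
```

View pics/o.png

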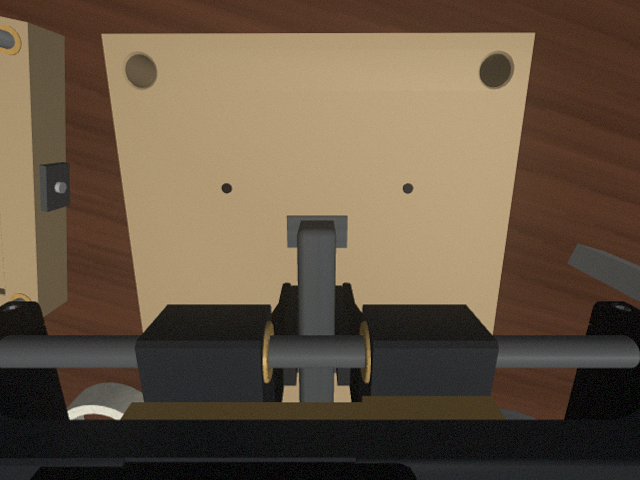

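The plate hangs level in yaw, but the hole spacing is smaller than expected (141→496, expected 132→501). It is pitched or has slipped, so I solve its pose from four holes and two corners.

```bash
cat >> h.py <<'E'
def pnp():
    import pickle; a=pickle.load(open("wp.pkl","rb"))
    sm=[blobc(a,p,6)[:2] for p in [(335,106),(425,101)]]; th=np.radians(15.89); R=np.array([[np.cos(th),-np.sin(th)],[np.sin(th),np.cos(th)]])
    l=(ray(a,sm,.032)-[.4829,.4182])@R
    s=read_state(); w=snap("wrist"); g=cv2.cvtColor(w["im"],cv2.COLOR_RGB2GRAY)
    q=[blobc(w,p,r)[:2] for p,r in [((141,70),24),((496,70),24),((227,188),10),((408,188),10)]]
    O=np.c_[np.vstack([[-.11,-.08],[-.11,.08],l]),np.zeros(4)]; K=np.array([[w["f"],0,w["cx"]],[0,w["f"],w["cy"]],[0,0,1.]])
    # add rear corners found by the plate's outline
    hsv=cv2.cvtColor(w["im"],cv2.COLOR_RGB2HSV); m=cv2.inRange(hsv,np.array((14,50,120)),np.array((26,140,255))); m[:,:75]=0; m[300:]=0
    k=max(cv2.findContours(m,cv2.RETR_EXTERNAL,cv2.CHAIN_APPROX_NONE)[0],key=cv2.contourArea)[:,0]
    c1=k[np.argmin(k.sum(1))]; c2=k[np.argmax(k[:,0]-k[:,1])]; print("corners",c1,c2,"small",l.round(4).tolist())
    O=np.vstack([O,[-.125,-.095,0],[-.125,.095,0]]); q=np.array(q+[c1,c2],float)
    ok,rv,tv=cv2.solvePnP(O,q,K,None); e=cv2.projectPoints(O,rv,tv,K,None)[0][:,0]-q; print("err px",e.round(1).tolist())
    M=w["W"][:3,:3]@cv2.Rodrigues(rv)[0]; t=w["W"][:3,:3]@tv[:,0]+w["W"][:3,3]
    print("top centre world",t.round(4),"yaw",np.degrees(np.arctan2(M[1,0],M[0,0])).round(2),"z axis",M[:,2].round(4),"x axis",M[:,0].round(4),"tcp",s["position"].round(4))
E
python3 -c "
from h import *
pnp()"
```

```text
corners [102  34] [534  33] small [[-0.0572, -0.0442], [-0.0575, 0.044]]
err px [[-0.5, -0.0], [-0.6, 0.2], [0.1, 0.4], [0.2, -0.2], [0.5, -0.2], [0.4, -0.2]]
top centre world [0.4843 0.4199 0.1668] yaw 15.84 z axis [-0.0454 -0.0252  0.9987] x axis [0.9608 0.2725 0.0506] tcp [0.4824 0.4194 0.2001]
```

The plate is pitched 2.9°: it turned in the pads during a jerky bounce. I set it back down, regrip and lift smoothly.

step_arm(steps=[[0,0,0.05,0,0,0,1],[0,0,0.13,0,0,0,1],[0,0,0.22,0,0,0,1],[0,0,0.31,0,0,0,1],[0,0,0.38,0,0,0,1],[0,0,0.42,0,0,0,1],[0,0,0.435,0,0,0,1],[0,0,0.445,0,0,0,1]])

```text
time_s: 29.12
position: [0.4822, 0.4192, 0.0659]
tcp_rot: [[-0.961, -0.275, -0.001], [-0.275, 0.961, -0.001], [0.001, -0.0, -1.0]]
force: [-1.2, -0.8, -5.1]
opening: 0.182
grasp_force: 30.0
```

step_arm(steps=[[0,0,0,0,0,0,1],[0,0,0,0,0,0,0.4],[0,0,0,0,0,0,0.4],[0,0,0,0,0,0,0.4],[0,0,0,0,0,0,0.4],[0,0,0,0,0,0,0.4],[0,0,0,0,0,0,0.4]])

```text
time_s: 29.7
position: [0.4826, 0.4195, 0.0668]
tcp_rot: [[-0.961, -0.275, 0.001], [-0.275, 0.961, 0.001], [-0.002, 0.0, -1.0]]
force: [-0.4, -0.8, -0.1]
opening: 0.302
grasp_force: 0.0
```

step_arm(steps=[[0,0,0,0,0,0,1],[0,0,0,0,0,0,1],[0,0,0,0,0,0,1],[0,0,0,0,0,0,1],[0,0,0,0,0,0,1],[0,0,0,0,0,0,1],[0,0,0,0,0,0,1],[0,0,0,0,0,0,1]])

```text
time_s: 30.37
position: [0.4821, 0.4193, 0.066]
tcp_rot: [[-0.961, -0.275, 0.0], [-0.275, 0.961, 0.0], [-0.0, 0.0, -1.0]]
force: [-1.1, 1.1, 0.3]
opening: 0.181
grasp_force: 30.0
```

step_arm(steps=[[0,0,-0.006,0,0,0,1],[0,0,-0.015,0,0,0,1],[0,0,-0.03,0,0,0,1],[0,0,-0.05,0,0,0,1],[0,0,-0.08,0,0,0,1],[0,0,-0.12,0,0,0,1],[0,0,-0.16,0,0,0,1],[0,0,-0.2,0,0,0,1]])

```text
time_s: 31.03
position: [0.4824, 0.4193, 0.1277]
tcp_rot: [[-0.961, -0.275, 0.001], [-0.275, 0.961, 0.001], [-0.001, 0.0, -1.0]]
force: [0.1, 0.2, -7.2]
opening: 0.179
grasp_force: 30.0
```

step_arm(steps=[[0,0,-0.04,0,0,0,1],[0,0,-0.08,0,0,0,1],[0,0,-0.12,0,0,0,1],[0,0,-0.16,0,0,0,1],[0,0,-0.2,0,0,0,1],[0,0,-0.23,0,0,0,1],[0,0,-0.245,0,0,0,1],[0,0,-0.245,0,0,0,1]])

```text
time_s: 31.7
position: [0.4828, 0.4196, 0.201]
tcp_rot: [[-0.961, -0.275, 0.002], [-0.275, 0.961, 0.001], [-0.003, 0.001, -1.0]]
force: [-0.2, 0.7, -7.9]
opening: 0.174
grasp_force: 30.0
```

step_arm(steps=[[0,0,0,0,0,0,1],[0,0,0,0,0,0,1],[0,0,0,0,0,0,1],[0,0,0,0,0,0,1]])

```text
time_s: 32.03
position: [0.4817, 0.4189, 0.1985]
tcp_rot: [[-0.961, -0.275, -0.002], [-0.275, 0.961, -0.001], [0.002, -0.0, -1.0]]
force: [0.7, 0.8, -7.9]
opening: 0.179
grasp_force: 30.0
```

```bash
python3 -c "
from h import *
pnp(); plan()"
```

```text
corners [92 30] [540  30] small [[-0.0572, -0.0442], [-0.0575, 0.044]]
err px [[-0.9, 0.1], [-0.5, 0.5], [0.4, 0.4], [0.0, 0.1], [0.8, -0.5], [0.2, -0.6]]
top centre world [0.4836 0.4193 0.1642] yaw 15.91 z axis [0.0052 0.0013 1.    ] x axis [ 0.9617  0.2741 -0.0054] tcp [0.4817 0.4189 0.1985]
t 32.1 p [0.4819 0.419  0.1987] yaw 15.97 tilt [-0.0012 -0.0008] open 0.181 grip 30.0 F [-0.3 -0.3 -6.8]
```

```bash
python3 -c "
from h import *
inhand(); plan((.51,.25,.2,10),(.5211,.088,.2,4.55))"
```

```text
[[132.7  63.6]
 [500.5  63.1]] [[134.5  68.2]
 [499.8  67.7]] [array([31.4, 37.7]), array([33.1, 39.3])]
plate (array([0.48354682, 0.41971594]), np.float64(15.964310221362004), np.float64(0.00024577911902027053)) in tool-yaw frame mm [1.8 0.2] dyaw -0.008513024921162682
t 32.1 p [0.4819 0.419  0.1989] yaw 15.97 tilt [-0.0009 -0.0006] open 0.181 grip 30.0 F [-0.1  0.3 -6.9]
[ 0.51  0.25  0.2  10.  ] -> [ 0.065 -0.567 -0.004] turn 0.133 rows 4.1
[0.5211 0.088  0.2    4.55  ] -> [ 0.057 -0.538 -0.   ] turn 0.121 rows 3.9
```

step_arm(steps=[[0.005,-0.03,0,0,0,0.01,1],[0.015,-0.1,0,0,0,0.03,1],[0.025,-0.19,0,0,0,0.06,1],[0.035,-0.28,0,0,0,0.08,1],[0.045,-0.37,0,0,0,0.1,1],[0.055,-0.45,0,0,0,0.12,1],[0.062,-0.52,0,0,0,0.13,1],[0.065,-0.567,0,0,0,0.133,1]])

```text
time_s: 32.8
position: [0.5103, 0.2473, 0.1996]
tcp_rot: [[-0.985, -0.172, -0.0], [-0.172, 0.985, -0.002], [0.001, -0.002, -1.0]]
force: [0.0, 2.2, -8.2]
opening: 0.18
grasp_force: 30.0
```

step_arm(steps=[[0.005,-0.06,0,0,0,0.01,1],[0.015,-0.14,0,0,0,0.03,1],[0.025,-0.22,0,0,0,0.06,1],[0.035,-0.3,0,0,0,0.08,1],[0.045,-0.38,0,0,0,0.1,1],[0.055,-0.46,0,0,0,0.115,1],[0.06,-0.515,0,0,0,0.121,1],[0.062,-0.538,0,0,0,0.121,1]])

```text
time_s: 33.47
position: [0.5203, 0.0852, 0.1999]
tcp_rot: [[-0.997, -0.077, 0.001], [-0.077, 0.997, -0.001], [-0.001, -0.002, -1.0]]
force: [-0.2, 1.8, -7.9]
opening: 0.179
grasp_force: 30.0
```

step_arm(steps=[[0,0,0,0,0,0,1],[0,0,0,0,0,0,1],[0,0,0,0,0,0,1],[0,0,0,0,0,0,1],[0,0,0,0,0,0,1]])

```text
time_s: 33.88
position: [0.5197, 0.0892, 0.1994]
tcp_rot: [[-0.997, -0.081, -0.0], [-0.081, 0.997, 0.0], [0.0, 0.0, -1.0]]
force: [-0.3, 0.4, -6.5]
opening: 0.178
grasp_force: 30.0
```

```bash
python3 -c "
from h import *
inhand('p.png'); plan((.5196,.0879,.145,4.55))"
```

```text
[[132.1  63.4]
 [500.2  62.9]] [[134.3  67.8]
 [499.9  67.6]] [array([31.2, 38.3]), array([33.2, 39.3])]
plate (array([0.52145278, 0.08966335]), np.float64(4.603058565035812), np.float64(0.00026668089910223704)) in tool-yaw frame mm [1.8 0.3] dyaw -0.03285810599102312
t 33.9 p [0.5197 0.089  0.1995] yaw 4.63 tilt [-0.0001  0.0001] open 0.180 grip 30.0 F [ 0.2  0.  -7.1]
[0.5196 0.0879 0.145  4.55  ] -> [ 0.001 -0.004  0.182] turn 0.002 rows 1.3
```

step_arm(steps=[[0,-0.004,0.04,0,0,0.002,1],[0,-0.004,0.09,0,0,0.002,1],[0,-0.004,0.14,0,0,0.002,1],[0,-0.004,0.17,0,0,0.002,1],[0,-0.004,0.18,0,0,0.002,1],[0,-0.004,0.18,0,0,0.002,1],[0,-0.004,0.18,0,0,0.002,1]])

```text
time_s: 34.52
position: [0.5205, 0.0871, 0.1458]
tcp_rot: [[-0.997, -0.078, 0.001], [-0.078, 0.997, -0.0], [-0.001, -0.0, -1.0]]
force: [0.1, 0.6, -7.1]
opening: 0.18
grasp_force: 30.0
```

```bash
python3 -c "
from h import *
inhand(); plan((.5196,.0879,.106,4.55)); w=snap('wrist'); c=snap('scene')
print(proj(w,[[.5211+.9968*x-.0793*y,.088+.0793*x+.9968*y,.07] for x,y in [(-.11,-.08),(-.11,.08)]]).round(1))
h=[cv2.resize(w['im'][40:100,x:x+60],(390,390),interpolation=cv2.INTER_CUBIC) for x in (105,470)]
cv2.imwrite('pics/q.png',np.hstack(h)[:,:,::-1])"
```

```text
[[132.   63.3]
 [500.4  62.8]] [[134.4  67.9]
 [499.8  67.6]] [array([31.2, 38.3]), array([33.3, 39.4])]
plate (array([0.52230381, 0.0875703 ]), np.float64(4.44514681586713), np.float64(0.0003677220932142411)) in tool-yaw frame mm [1.9 0.3] dyaw -0.02763702373127508
t 34.6 p [0.5208 0.087  0.1461] yaw 4.47 tilt [ 0.0017 -0.0001] open 0.178 grip 30.0 F [ 0.9  0.1 -7.2]
[0.5196 0.0879 0.106  4.55  ] -> [0.004 0.003 0.134] turn -0.002 rows 1.0
[[171.9  78.3]
 [463.6  77.5]]
```

View pics/q.png

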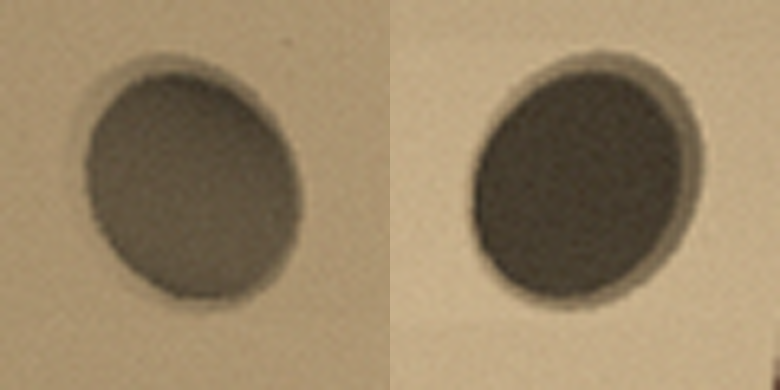

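The pins cannot be seen through the holes because the view is too oblique. I trust the fits, let the arm settle and then correct finely.

step_arm(steps=[[0,0,0,0,0,0,1],[0,0,0,0,0,0,1],[0,0,0,0,0,0,1],[0,0,0,0,0,0,1],[0,0,0,0,0,0,1],[0,0,0,0,0,0,1],[0,0,0,0,0,0,1],[0,0,0,0,0,0,1]])

```text
time_s: 35.33
position: [0.52, 0.0869, 0.1454]
tcp_rot: [[-0.997, -0.078, -0.0], [-0.078, 0.997, 0.0], [0.0, 0.0, -1.0]]
force: [0.1, -0.3, -7.6]
opening: 0.173
grasp_force: 30.0
```

```bash
python3 -c "
from h import *
inhand(); plan((.5191,.0876,.132,4.58))"
```

```text
[[132.1  63.4]
 [500.3  62.9]] [[134.3  67.8]
 [499.9  67.6]] [array([31.4, 38.1]), array([33.3, 39.5])]
plate (array([0.52174111, 0.08734017]), np.float64(4.4034959035836625), np.float64(0.00028240205964235297)) in tool-yaw frame mm [1.8 0.3] dyaw -0.048389624393389674
t 35.4 p [0.52   0.0869 0.1454] yaw 4.45 tilt [-0.0001  0.    ] open 0.179 grip 30.0 F [-0.3 -0.3 -7.1]
[0.5191 0.0876 0.132  4.58  ] -> [0.003 0.003 0.045] turn -0.003 rows 0.3
```

step_arm(steps=[[0.003,0.002,0,0,0,-0.003,1],[0.003,0.002,0.01,0,0,-0.003,1],[0.003,0.002,0.02,0,0,-0.003,1],[0.003,0.002,0.03,0,0,-0.003,1],[0.003,0.002,0.04,0,0,-0.003,1],[0.003,0.002,0.05,0,0,-0.003,1],[0.003,0.002,0.055,0,0,-0.003,1],[0.003,0.002,0.055,0,0,-0.003,1]])

```text
time_s: 36.05
position: [0.5188, 0.0874, 0.1284]
tcp_rot: [[-0.997, -0.08, -0.001], [-0.08, 0.997, 0.0], [0.001, 0.0, -1.0]]
force: [0.1, -0.3, -6.6]
opening: 0.178
grasp_force: 30.0
```

step_arm(steps=[[0,0,0,0,0,0,1],[0,0,0,0,0,0,1],[0,0,0,0,0,0,1],[0,0,0,0,0,0,1],[0,0,0,0,0,0,1]])

```text
time_s: 36.47
position: [0.5191, 0.0874, 0.1291]
tcp_rot: [[-0.997, -0.08, 0.0], [-0.08, 0.997, -0.0], [-0.0, -0.0, -1.0]]
force: [-0.2, 0.5, -7.1]
opening: 0.178
grasp_force: 30.0
```

```bash
python3 -c "
from h import *
inhand(); plan((.5191,.0876,.118,4.58))"
```

```text
[[132.1  63.4]
 [500.3  62.9]] [[134.3  67.9]
 [499.9  67.6]] [array([31.4, 37.8]), array([33.2, 39.5])]
plate (array([0.52094138, 0.08789221]), np.float64(4.557757526958171), np.float64(0.00030794468798288913)) in tool-yaw frame mm [1.8 0.3] dyaw -0.03377154437999064
t 36.5 p [0.5191 0.0874 0.1291] yaw 4.59 tilt [ 0.0003 -0.    ] open 0.177 grip 30.0 F [-0.3  0.4 -7.3]
[0.5191 0.0876 0.118  4.58  ] -> [0.    0.001 0.037] turn 0.000 rows 0.3
```

step_arm(steps=[[0,0,0.006,0,0,0,1],[0,0,0.012,0,0,0,1],[0,0,0.018,0,0,0,1],[0,0,0.024,0,0,0,1],[0,0,0.03,0,0,0,1],[0,0,0.03,0,0,0,1],[0,0,0.03,0,0,0,1]])

```text
time_s: 37.1
position: [0.5189, 0.0874, 0.1198]
tcp_rot: [[-0.997, -0.08, -0.001], [-0.08, 0.997, 0.0], [0.001, 0.0, -1.0]]
force: [0.4, 0.2, -8.1]
opening: 0.177
grasp_force: 30.0
```

```bash
python3 -c "
from h import *
inhand(); plan()"
```

```text
[[132.2  63.5]
 [500.2  63. ]] [[134.3  67.9]
 [500.   67.6]] [array([31.1, 38.1]), array([33.1, 39.2])]
plate (array([0.5206541 , 0.08794673]), np.float64(4.558650084193155), np.float64(0.00022360730560961787)) in tool-yaw frame mm [1.8 0.4] dyaw -0.03132066765821584
t 37.1 p [0.519  0.0874 0.1199] yaw 4.59 tilt [-0.0002  0.    ] open 0.176 grip 30.0 F [-0.6 -1.  -7.4]
```

No resistance with the plate past the tapers. I lower it to the face.

step_arm(steps=[[0,0,0.006,0,0,0,1],[0,0,0.012,0,0,0,1],[0,0,0.018,0,0,0,1],[0,0,0.024,0,0,0,1],[0,0,0.03,0,0,0,1],[0,0,0.034,0,0,0,1],[0,0,0.038,0,0,0,1],[0,0,0.041,0,0,0,1]])

```text
time_s: 37.82
position: [0.5191, 0.0874, 0.1075]
tcp_rot: [[-0.997, -0.08, -0.0], [-0.08, 0.997, -0.0], [0.0, 0.0, -1.0]]
force: [0.4, 0.0, -7.1]
opening: 0.179
grasp_force: 30.0
```

step_arm(steps=[[0,0,0.002,0,0,0,1],[0,0,0.004,0,0,0,1],[0,0,0.006,0,0,0,1],[0,0,0.007,0,0,0,1],[0,0,0.007,0,0,0,1],[0,0,0.007,0,0,0,1]])

```text
time_s: 38.32
position: [0.5191, 0.0874, 0.1059]
tcp_rot: [[-0.997, -0.08, 0.0], [-0.08, 0.997, -0.0], [-0.0, -0.0, -1.0]]
force: [-0.5, -1.4, -2.3]
opening: 0.181
grasp_force: 30.0
```

step_arm(steps=[[0,0,0,0,0,0,0.4],[0,0,0,0,0,0,0.4],[0,0,0,0,0,0,0.4],[0,0,0,0,0,0,0.4],[0,0,0,0,0,0,0.4],[0,0,-0.03,0,0,0,0.4],[0,0,-0.08,0,0,0,0.4],[0,0,-0.15,0,0,0,0.4]])

```text
time_s: 38.98
position: [0.518, 0.0875, 0.1504]
tcp_rot: [[-0.997, -0.08, -0.003], [-0.08, 0.997, 0.0], [0.003, 0.0, -1.0]]
force: [0.3, -0.1, 0.3]
opening: 0.303
grasp_force: 0.0
```

step_arm(steps=[[0,0,-0.13,0,0,0,0],[0,0,-0.26,0,0,0,0],[0,0,-0.4,0,0,0,0],[-0.1,-0.1,-0.4,0,0,0,0],[-0.17,-0.21,-0.4,0,0,0,0],[-0.17,-0.21,-0.4,0,0,0,0],[-0.17,-0.21,-0.4,0,0,0,0],[-0.17,-0.21,-0.4,0,0,0,0]])

```text
time_s: 39.65
position: [0.574, 0.0288, 0.2704]
tcp_rot: [[-0.997, -0.079, -0.002], [-0.079, 0.997, 0.001], [0.002, 0.001, -1.0]]
force: [-0.7, 0.5, 0.5]
opening: 0.497
grasp_force: 0.0
```

```bash
python3 - <<'E'
from h import *
w=snap("wrist","r.png"); plan()
quad(w,(320,120),(12,40,150),(30,140,255),.072,None)
P=proj(w,[[.5211+.9968*x-.0793*y,.088+.0793*x+.9968*y,.072] for x,y in [(.085,0)]]); print(P)
e=blobc(w,P[0],28); print(e, ray(w,[e[:2]],.072))
q=w["im"]; g=cv2.cvtColor(q,cv2.COLOR_RGB2GRAY)
whites(w,200,.052)
cv2.imwrite("pics/r2.png",q[:340,:,::-1])
E
```

```text
t 39.7 p [0.5737 0.0293 0.2703] yaw 4.59 tilt [-0.0021  0.0007] open 0.497 grip 0.0 F [ 0.2 -0.6 -0.9]
rect [520.98  87.84] [251.  191.1] 4.53
[[379.40283872 256.07184064]]
(379.968017578125, 255.8009490966797, (31.647796630859375, 35.080665588378906)) [[0.60549961 0.09526638]]
px [ 29. 181.] rect mm [ 560.6 -258.2] [ 8.6 63.9] 14.5
px [175.  72.] rect mm [ 451.2 -109.6] [49.8 51. ] 4.5
```

View pics/r2.png

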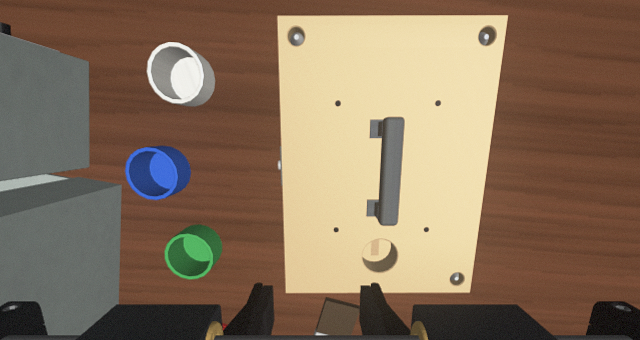

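The upper half is seated: its outline is 251 × 191 mm at 72 mm height, centred at (0.521, 0.088), and pin tips show in all three holes. The pour hole is at (380,256) and the grey cup at (179,73). The cup is next.

```bash
python3 - <<'E'
from h import *
plan((.52,-.09,.25,4.59)); s=snap("side"); print(ray(s,[[187,337]],.1),ray(s,[[187,337]],.07))
E
```

```text
t 39.7 p [0.5737 0.0293 0.2703] yaw 4.59 tilt [-0.0021  0.0007] open 0.497 grip 0.0 F [ 0.2 -0.6 -0.9]
[ 0.52 -0.09  0.25  4.59] -> [ 0.21  -0.382  0.068] turn 0.000 rows 3.2
[[ 0.27934376 -0.17154382]] [[ 0.2708251  -0.15156771]]
```

step_arm(steps=[[0.04,-0.1,0,0,0,0,-0.8],[0.08,-0.2,0,0,0,0,-0.8],[0.14,-0.3,0,0,0,0,-0.8],[0.2,-0.41,0,0,0,0,-0.8],[0.2,-0.41,0,0,0,0,-0.8],[0.2,-0.41,0,0,0,0,-0.8],[0.2,-0.41,0,0,0,0,-0.8],[0.2,-0.41,0,0,0,0,-0.8]])

```text
time_s: 40.42
position: [0.5251, -0.0972, 0.2706]
tcp_rot: [[-0.997, -0.082, -0.0], [-0.082, 0.997, 0.001], [0.0, 0.001, -1.0]]
force: [-0.0, -0.5, 0.4]
opening: 0.893
grasp_force: 0.0
```

```bash
python3 - <<'E'
from h import *
w=snap("wrist","s.png"); plan()
c=proj(w,[[.4514,-.109,.052]])[0]; print("rim px",c)
q=w["im"]; g=cv2.cvtColor(q,cv2.COLOR_RGB2GRAY); hsv=cv2.cvtColor(q,cv2.COLOR_RGB2HSV)
m=((hsv[...,1]<40)).astype(np.uint8); x,y=map(int,c); M=np.zeros_like(m); M[max(0,y-80):y+80,x-80:x+80]=1; m*=M
k=max(cv2.findContours(m,cv2.RETR_EXTERNAL,cv2.CHAIN_APPROX_NONE)[0],key=cv2.contourArea); print(cv2.boundingRect(k),cv2.contourArea(k))
# outline on the rim plane; the side toward nadir shows the rim, the other the body
nad=proj(w,[[*w["W"][:2,3],.052]])[0]; print("nadir",nad)
P=ray(w,k[:,0],.052)*1000; print(P.min(0),P.max(0))
away=(P-np.array([451.4,-109])); n=w["W"][:2,3]*1000-[451.4,-109]; n/=np.linalg.norm(n)
# farther side from camera: true rim outline
# circle of known radius 26: fit centre on points on the far half
from scipy.optimize import least_squares
sel=P[away@n<0]; r=least_squares(lambda t:np.hypot(*(sel-t).T)-26,[451,-109],loss="soft_l1"); print("far half",r.x,np.abs(r.fun).mean())
sel=P[away@n>0]; r=least_squares(lambda t:np.hypot(*(sel-t).T)-26,[451,-109],loss="soft_l1"); print("near half",r.x,np.abs(r.fun).mean())
E
```

```text
t 40.5 p [ 0.5252 -0.0972  0.2706] yaw 4.71 tilt [-0.      0.0004] open 0.892 grip 0.0 F [-0.7  0.6  0.1]
rim px [310.10786223 139.53098005]
(282, 112, 54, 56) 2277.5
nadir [315.8191352  131.64896711]
[ 426.32878648 -135.9721931 ] [477.56101724 -84.68813154]
far half [ 451.23860022 -109.55280511] 0.3052626377789314
near half [ 452.60117589 -110.54637538] 0.3152535264772185
```

```bash
python3 - <<'E'
from h import *
plan((.4519,-.1103,.12,4.59),(.4519,-.1103,.045,4.59))
E
```

```text
t 40.5 p [ 0.5252 -0.0972  0.2706] yaw 4.71 tilt [-0.      0.0004] open 0.892 grip 0.0 F [-0.7  0.6  0.1]
[ 0.4519 -0.1103  0.12    4.59  ] -> [ 0.247 -0.024  0.502] turn 0.003 rows 4.0
[ 0.4519 -0.1103  0.045   4.59  ] -> [0.   0.   0.25] turn -0.000 rows 1.8
```

step_arm(steps=[[0.08,-0.01,0.1,0,0,0.003,-0.8],[0.16,-0.02,0.2,0,0,0.003,-0.8],[0.247,-0.024,0.3,0,0,0.003,-0.8],[0.247,-0.024,0.4,0,0,0.003,-0.8],[0.247,-0.024,0.502,0,0,0.003,-0.8],[0.247,-0.024,0.502,0,0,0.003,-0.8],[0.247,-0.024,0.502,0,0,0.003,-0.8],[0.247,-0.024,0.502,0,0,0.003,-0.8]])

```text
time_s: 41.13
position: [0.453, -0.1116, 0.1209]
tcp_rot: [[-0.997, -0.079, 0.002], [-0.079, 0.997, -0.001], [-0.002, -0.001, -1.0]]
force: [0.3, -0.8, 0.4]
opening: 0.894
grasp_force: 0.0
```

```bash
python3 - <<'E'
from h import *
plan((.4519,-.1103,.045,4.59))
E
```

```text
t 41.1 p [ 0.453  -0.1116  0.1209] yaw 4.54 tilt [ 0.0017 -0.0008] open 0.894 grip 0.0 F [ 0.3 -0.8  0.4]
[ 0.4519 -0.1103  0.045   4.59  ] -> [0.003 0.005 0.253] turn -0.001 rows 1.8
```

step_arm(steps=[[0.002,0.003,0.08,0,0,0,-0.8],[0.002,0.003,0.16,0,0,0,-0.8],[0.002,0.003,0.22,0,0,0,-0.8],[0.002,0.003,0.253,0,0,0,-0.8],[0.002,0.003,0.253,0,0,0,-0.8],[0.002,0.003,0.253,0,0,0,-0.8],[0.002,0.003,0.253,0,0,0,-0.8]])

```text
time_s: 41.72
position: [0.4521, -0.1113, 0.0454]
tcp_rot: [[-0.997, -0.078, 0.003], [-0.078, 0.997, -0.001], [-0.003, -0.002, -1.0]]
force: [0.8, -0.2, 0.0]
opening: 0.899
grasp_force: 0.0
```

step_arm(steps=[[0,0,0,0,0,0,0.4],[0,0,0,0,0,0,0.4],[0,0,0,0,0,0,0.4],[0,0,0,0,0,0,0.4],[0,0,0,0,0,0,0.4],[0,0,0,0,0,0,0.4],[0,0,0,0,0,0,0.4]])

```text
time_s: 42.3
position: [0.4511, -0.111, 0.0443]
tcp_rot: [[-0.997, -0.078, 0.0], [-0.078, 0.997, -0.0], [-0.0, -0.0, -1.0]]
force: [-0.4, 0.8, 4.6]
opening: 0.588
grasp_force: 30.0
```

```bash
python3 - <<'E'
from h import *
plan((.4519,-.1103,.19,4.59),(.53,.0,.19,4.59),(.6057,.0948,.19,4.59))
E
```

```text
t 42.3 p [ 0.4511 -0.111   0.0443] yaw 4.45 tilt [ 0.0002 -0.0001] open 0.588 grip 30.0 F [-0.4  0.8  4.6]
[ 0.4519 -0.1103  0.19    4.59  ] -> [-0.003  0.002 -0.486] turn -0.003 rows 3.5
[0.53 0.   0.19 4.59] -> [-0.289  0.346 -0.   ] turn -0.000 rows 3.2
[0.6057 0.0948 0.19   4.59  ] -> [-0.277  0.295 -0.   ] turn -0.000 rows 2.9
```

step_arm(steps=[[0,0,-0.02,0,0,0,0.4],[0,0,-0.06,0,0,0,0.4],[0,0,-0.14,0,0,0,0.4],[0,0,-0.24,0,0,0,0.4],[0,0,-0.35,0,0,0,0.4],[0,0,-0.44,0,0,0,0.4],[0,0,-0.486,0,0,0,0.4],[0,0,-0.486,0,0,0,0.4]])

```text
time_s: 42.97
position: [0.4526, -0.1117, 0.193]
tcp_rot: [[-0.997, -0.078, 0.006], [-0.078, 0.997, -0.003], [-0.006, -0.004, -1.0]]
force: [0.8, -0.1, -0.7]
opening: 0.589
grasp_force: 30.0
```

step_arm(steps=[[-0.02,0.02,0,0,0,0,0.4],[-0.07,0.08,0,0,0,0,0.4],[-0.13,0.15,0,0,0,0,0.4],[-0.2,0.23,0,0,0,0,0.4],[-0.27,0.31,0,0,0,0,0.4],[-0.34,0.39,0,0,0,0,0.4],[-0.41,0.47,0,0,0,0,0.4],[-0.46,0.52,0,0,0,0,0.4]])

```text
time_s: 43.63
position: [0.5767, 0.0586, 0.1873]
tcp_rot: [[-0.997, -0.079, -0.003], [-0.079, 0.997, 0.001], [0.003, 0.002, -1.0]]
force: [-0.2, -0.4, -0.7]
opening: 0.592
grasp_force: 30.0
```

step_arm(steps=[[-0.04,0.05,0,0,0,0,0.4],[-0.07,0.09,0,0,0,0,0.4],[-0.1,0.12,0,0,0,0,0.4],[-0.1,0.12,0,0,0,0,0.4],[-0.1,0.12,0,0,0,0,0.4],[-0.1,0.12,0,0,0,0,0.4]])

```text
time_s: 44.13
position: [0.6024, 0.0931, 0.1887]
tcp_rot: [[-0.997, -0.077, -0.003], [-0.077, 0.997, -0.0], [0.003, -0.0, -1.0]]
force: [0.2, 0.1, -0.4]
opening: 0.591
grasp_force: 30.0
```

```bash
python3 - <<'E'
from h import *
plan((.6049,.0948,.125,4.59))
E
```

```text
t 44.1 p [0.6024 0.0931 0.1887] yaw 4.44 tilt [-0.0031 -0.0003] open 0.591 grip 30.0 F [ 0.2  0.1 -0.4]
[0.6049 0.0948 0.125  4.59  ] -> [-0.009  0.005  0.212] turn -0.003 rows 1.5
```

step_arm(steps=[[-0.007,0.005,0.06,0,0,0,0.4],[-0.007,0.005,0.13,0,0,0,0.4],[-0.007,0.005,0.19,0,0,0,0.4],[-0.007,0.005,0.21,0,0,0,0.4],[-0.007,0.005,0.21,0,0,0,0.4],[-0.007,0.005,0.21,0,0,0,0.4],[-0.007,0.005,0.21,0,0,0,0.4],[-0.007,0.005,0.21,0,0,0,0.4]])

```text
time_s: 44.8
position: [0.6064, 0.095, 0.1282]
tcp_rot: [[-0.997, -0.077, 0.003], [-0.077, 0.997, -0.0], [-0.003, -0.0, -1.0]]
force: [-0.5, 0.4, -1.0]
opening: 0.587
grasp_force: 30.0
```

step_arm(steps=[[0,0,0,0,0,0,0.4],[0,0,0,0,0,0,0.4],[0,0,0,0,0,0,0.4]])

```text
time_s: 45.05
position: [0.6058, 0.0952, 0.1274]
tcp_rot: [[-0.997, -0.078, 0.001], [-0.078, 0.997, -0.0], [-0.001, -0.0, -1.0]]
force: [-0.0, 0.1, -0.6]
opening: 0.592
grasp_force: 30.0
```

```bash
python3 - <<'E'
from h import *
plan((.6049,.0948,.1043,4.59))
w=snap("wrist","u.png")
E
```

```text
t 45.0 p [0.6058 0.0952 0.1274] yaw 4.46 tilt [ 0.0009 -0.    ] open 0.592 grip 30.0 F [-0.   0.1 -0.6]
[0.6049 0.0948 0.1043 4.59  ] -> [ 0.003 -0.001  0.077] turn -0.003 rows 0.6
```

step_arm(steps=[[0.002,-0.001,0.01,0,0,0,0.4],[0.002,-0.001,0.02,0,0,0,0.4],[0.002,-0.001,0.03,0,0,0,0.4],[0.002,-0.001,0.04,0,0,0,0.4],[0.002,-0.001,0.047,0,0,0,0.4],[0.002,-0.001,0.053,0,0,0,0.4],[0.002,-0.001,0.053,0,0,0,0.4]])

```text
time_s: 45.68
position: [0.6047, 0.0948, 0.1103]
tcp_rot: [[-0.997, -0.078, -0.001], [-0.078, 0.997, 0.0], [0.001, 0.0, -1.0]]
force: [-1.2, 0.6, -1.6]
opening: 0.59
grasp_force: 30.0
```

step_arm(steps=[[0,0,0.006,0,0,0,0.4],[0,0,0.012,0,0,0,0.4],[0,0,0.018,0,0,0,0.4],[0,0,0.022,0,0,0,0.4],[0,0,0.025,0,0,0,0.4],[0,0,0.025,0,0,0,0.4],[0,0,0.025,0,0,0,0.4]])

```text
time_s: 46.27
position: [0.605, 0.0949, 0.1043]
tcp_rot: [[-0.997, -0.078, 0.0], [-0.078, 0.997, -0.0], [-0.0, -0.0, -1.0]]
force: [-2.0, 1.5, 5.9]
opening: 0.588
grasp_force: 30.0
```

Contact at exactly the seated height. I release, retreat and check.

step_arm(steps=[[0,0,0,0,0,0,-0.6],[0,0,0,0,0,0,-0.6],[0,0,0,0,0,0,-0.6],[0,0,0,0,0,0,-0.6],[0,0,0,0,0,0,-0.6],[0,0,-0.04,0,0,0,-0.6],[0,0,-0.12,0,0,0,-0.6],[0,0,-0.24,0,0,0,-0.6]])

```text
time_s: 46.93
position: [0.6028, 0.0948, 0.1738]
tcp_rot: [[-0.997, -0.077, -0.007], [-0.077, 0.997, 0.0], [0.007, 0.001, -1.0]]
force: [0.7, 0.9, -0.1]
opening: 0.8
grasp_force: 0.0
```

step_arm(steps=[[-0.1,0,-0.13,0,0,0,-0.6],[-0.2,0,-0.25,0,0,0,-0.6],[-0.2,0,-0.3,0,0,0,-0.6],[-0.2,0,-0.3,0,0,0,-0.6],[-0.2,0,-0.3,0,0,0,-0.6],[-0.2,0,-0.3,0,0,0,-0.6],[-0.2,0,-0.3,0,0,0,-0.6]])

```text
time_s: 47.52
position: [0.663, 0.0995, 0.2638]
tcp_rot: [[-0.997, -0.078, -0.004], [-0.078, 0.997, 0.0], [0.004, 0.0, -1.0]]
force: [0.2, 0.8, -0.5]
opening: 0.801
grasp_force: 0.0
```

```bash
python3 - <<'E'
from h import *
w=snap("wrist"); c=snap("scene"); s=snap("side"); plan(); whites(w,200,.112)
quad(w,(int(proj(w,[[.43,.08,.072]])[0][0]),int(proj(w,[[.43,.08,.072]])[0][1])),(12,40,150),(30,140,255),.072,None)
a=w["im"][:300,150:550]; b=cv2.resize(c["im"][240:480,130:370],(300,300)); cv2.imwrite("pics/v.png",np.hstack([a,b])[:,:,::-1])
o=cv2.imread("pics/side0.png")[:,:,::-1]; print("side box diff",(np.abs(s["im"].astype(int)-o).sum(2)[300:412,325:520]>60).sum())
E
```

```text
t 47.7 p [0.6637 0.0995 0.264 ] yaw 4.45 tilt [-0.0033  0.0001] open 0.801 grip 0.0 F [-0.4 -0.1 -0.2]
px [452. 291.] rect mm [707.5 224.6] [23.3 66.1] 4.3
px [276. 282.] rect mm [709.6  67.8] [32.7 25.2] 78.8
px [316. 163.] rect mm [605.4  95.3] [49.9 50.4] 4.4Traceback (most recent call last):
  File "<stdin>", line 3, in <module>
  File "h.py", line 39, in quad
    k=[k for k in ks if cv2.pointPolygonTest(k,seed,False)>0][0]
      ~~~~~~~~~~~~~~~~~~~~~~~~~~~~~~~~~~~~~~~~~~~~~~~~~~~~~~~^^^
IndexError: list index out of range
```

```bash
python3 - <<'E'
from h import *
c=snap("scene"); s=snap("side"); o=cv2.imread("pics/side0.png")[:,:,::-1]; print("side box diff",(np.abs(s["im"].astype(int)-o).sum(2)[300:412,325:520]>60).sum())
o2=cv2.imread("pics/scene2.png")[:,:,::-1]; d=np.abs(c["im"].astype(int)-o2).sum(2); print("scene box diff since casting 4 went in",(d[300:480,160:340]>60).sum())
E=[s,c]
for k in E: # cup rim centre in fixed views vs. seated prediction
    print(proj(k,[[.6057,.0948,.112]]).round(1)); whites(k,60,.112)
E
```

```text
side box diff 0
scene box diff since casting 4 went in 0
[[320.6 232.5]]
px [435. 435.] rect mm [ 744.1 -445.2] [26.5 30.6] 82.7
px [449. 403.] rect mm [ 787.7 -391.7] [ 12.1 156.1] 83.9
px [510. 378.] rect mm [ 925.3 -348.3] [133.2  28.5] 73.0
px [285. 370.] rect mm [ 484.2 -278.4] [143.2 107.6] 83.6
px [337. 377.] rect mm [ 625.8 -264.5] [231.7 139.8] 84.3
px [349. 303.] rect mm [ 640.5 -138.3] [ 11.1 135.6] 82.2
px [425. 301.] rect mm [ 811.6 -156.7] [ 11.2 156.3] 83.9
px [318. 100.] rect mm [680.8 786.3] [ 60.  112.4] 54.3
px [218.  65.] rect mm [ 308.8 1146.6] [113.7  91. ] 80.3
px [51.  9.] rect mm [-612.5 1988. ] [ 90.3 109.5] 79.5
px [594.  75.] rect mm [1755.9  981.6] [1707.9  525.9] 56.7
[[338.6 246.2]]
px [  7. 474.] rect mm [ 435.7 -712.9] [39.4 24. ] 38.1
px [225. 462.] rect mm [ 742.8 -446.6] [31.  51.3] 82.2
px [507. 437.] rect mm [1140.2  -73.7] [17.7 29.2] 17.1
px [480. 441.] rect mm [1102.9 -108.1] [45.3 46.7] 45.5
px [235. 441.] rect mm [ 722.9 -397.5] [ 45.7 155.7] 85.4
px [438. 420.] rect mm [1022.1 -125.4] [23.5 37.5] 31.7
px [186. 413.] rect mm [ 615.7 -424.7] 
[... 269 characters left out ...]
22.2    9. ] [14.2 36.7] 34.1
px [312. 364.] rect mm [ 744.7 -185.6] [ 15.4 153.8] 84.0
px [610. 411.] rect mm [1299.4  129.3] [128.6 460.1] 0.0
px [378. 310.] rect mm [780.7   7.4] [38.2 31.3] 77.5
px [207. 346.] rect mm [ 535.3 -277.6] [242.3 246. ] 83.9
px [431. 256.] rect mm [795.8 207.1] [87.1 89. ] 32.9
px [603. 221.] rect mm [1065.4  556.1] [61.  40.9] 31.3
px [582. 220.] rect mm [1029.2  530. ] [52.4 35.8] 64.8
px [464. 215.] rect mm [791.7 365.2] [73.8 73.9] 29.3
px [624. 182.] rect mm [1061.6  714.9] [52.  46.8] 28.4
px [291. 100.] rect mm [173.  432.5] [27.6 95.5] 70.6
px [518. 112.] rect mm [724.3 792.4] [253.4 263. ] 14.8
px [422.  18.] rect mm [ 252.  1009.8] [234.2 132.8] 72.7
```

step_arm(steps=[[0,0,0,0,0,0,-0.6],[0,0,0,0,0,0,-0.6],[0,0,0,0,0,0,-0.6],[0,0,0,0,0,0,-0.6]])

```text
time_s: 48.1
position: [0.6648, 0.0995, 0.2654]
tcp_rot: [[-0.997, -0.078, -0.0], [-0.078, 0.997, 0.0], [0.0, 0.0, -1.0]]
force: [-0.1, 0.3, 0.5]
opening: 0.801
grasp_force: 0.0
```

```bash
python3 -c "
from rig import *
print(hand_in())"
```

```text
the job is handed in; nothing more can be done
None
```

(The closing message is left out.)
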